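# Refill the spring-loaded ramekin dispenser and lock its lid

### The arm

A 6-joint arm with a two-finger parallel gripper is mounted at the origin on a cart in front of the work surface, level with it; the furniture and walls round the work are solid. World frame = base frame: x ahead of the robot, y to its left, z up, the work surface at z = 0. Lengths are in m, angles in rad, forces in N, time in s.
With the tool pointing down it reaches from about 0.275 to 0.975 m from the base axis. Payload 8.4 kg.
Tool frame: the origin (TCP) lies midway between the tips of the shut fingers; the grasp point (between the pads) lies 19 mm behind it; y points along the fingers, x is the direction in which the jaws open and shut, and the axes are right-handed (so a half turn about y gives the same grasp; the last joint's range is limited). The gripper opens to 92 mm and grips with 3 to 60 N. Pads are 20 mm wide; open, the fingers measure 128 mm over their backs; the gripper's body (75 mm by 189 mm) begins 69 mm behind the grasp point.
Start: joints at [1.213, 0.353, 1.633, -0, 1.155, -0.002], TCP at [0.218, 0.586, 0.215] pointing down, gripper open.
Joint ranges: [-2.63, 2.63], [-0.92, 2.1], [0.06, 2.66], [-1.3, 4.44], [0, 2.69], [-3.02, 3.02]. Speed limits (rad/s): [2.22, 2.22, 2.79, 3.14, 3.14, 3.14].

### API

Orientations are given as a unit quaternion [x, y, z, w].
In Python, from plant import monitor, eyes, close_job gives the robot as it stands. The module is installed in compiled form; this text tells all that it offers.
- The arm moves only by the shell command python3 -m handwheel 'ROWS' [FORCE]. ROWS is JSON, a list of rows, each an object of numbers: "hand": the finger opening in m, from 0 to 0.0919; "tx", "ty", "tz": the shift along the tool's x, y, z in m; "roll": the turn about the tool's y in degrees. In form: [{"hand": .., "tx": .., "ty": .., "tz": .., "roll": ..}, ...]. A call has 1 to 20 rows; each row is the pose to reach, as a shift and turn from the pose measured when the call began, along the tool's axes at that moment; what a row does not reach only later rows make up. A row lasts 1/12 s, in which the tool goes at most 41.7 mm and 7.16 degrees, less where a joint would pass 70% of its speed; a pose out of reach is approached as far as the arm can. A call with a gripper value outside its range is refused whole. The fingers move at their own pace and stop on an object; FORCE is the grip in N (left out, the last holds). Time passes only in rows, so rows that repeat a pose let the fingers close. It gives the time, the measured TCP pose, the force and the opening at its end, in the units of the state.
- monitor.sense(): the state, without advancing time (a new reading comes with each control period).
- eyes.get_image(name): name is "side" or "top" or "wrist"; returns a dict with "image" (384x512x3 uint8, blue, green, red), "fx", "fy", "cx", "cy" (pixels), "k1" (the pictures are not rectified: a ray, as slopes to the right and down, at radius r is drawn at 1 + k1 r^2 times it, then the intrinsics apply), "T" (4x4, takes a point from camera to world coordinates); the wrist camera has in their place "mount" (4x4, takes a point from camera to tool coordinates, whose origin is the TCP and whose axes are the tool frame's). Camera axes: x right, y down, z forward; pixel columns grow to the right and rows downward; lengths in m; the calibration is good to about 2 mm. A picture is of the moment at which its call begins: read the wrist's pose just before it. There is no depth.
- close_job(): hands the job in, once; it reports no verdict.
The state is a dict: "t": time; "joint_positions": joint angles; "qd": joint speeds; "effort": joint torques, N m; "tcp_pos": TCP position; "orientation": TCP orientation; "wrist_force": force on the tool from outside, world axes, zero at the start; "wrist_torque": the same for the moment, N m; "width": finger opening in m.
Only numpy, scipy, OpenCV 4.12 (cv2) and the standard library are available. Lean on these libraries where they do the work, as an engineer would, in place of code of your own. Each camera call takes 0.05 s, during which the arm holds its last target.

### The job

Refill the ramekin dispenser: press the release button so that the T-handle pops out, turn the handle to unlatch, lift the lid off and lay it on the worktop. Push every ramekin upright down onto the sprung platform, one on top of the other, until the sprung catches snap over its rim and hold it down; then put the lid back on, turn the handle back to lock it and push it in until it catches and stays in. Leave the mug, the jar and the tape where they are.

Things in the scene. Friction and masses are not known exactly. Their poses are not given: they have to be found in the camera images.
- dispenser_mouth (a point): ramekin dispenser, fixed: steel casing 150 x 150 mm, deck at height 133 mm with a round opening over a sprung platform. Point on the axis of the pile, at height 178 mm, where the topmost rim comes to rest; x to the dispenser's back, y to its left, z up. Guide rods 7 mm thick at x, y = +-26.5 mm, tops at 190 mm, leave a ramekin 2 mm of play all round. Room for four
- catch_tip (a point): nose of the front one of two sprung catches, at x = -28 and +28 mm of the dispenser (y = 0, 20 mm wide), underside at height 178 mm, sloping up and outward. A ramekin pushed straight down spreads them; they snap back over its rim when the rim is 3 to 6 mm below 178 mm, and hold it. The push takes 12 to 17 N in all. Fingers that hold it along y are clear of them
- hoop_top (a point): top middle of the front one of two wire hoops (8 mm rod) on the deck, in the planes x = -47 and +47 mm of the dispenser, 109 mm wide along y, tops at height 218 mm. The lid's plate rests on them. Between them the dispenser is open at both sides (+y and -y) down to the deck, 84 mm wide, for the fingers and the gripper
- platform (a joint): how far the sprung platform has sunk, m: 0 when empty, its top then at height 174 mm; 0.036 with one ramekin held under the catches, 0.032 more for each further one. It pushes up with 3 N at the top, growing by 60 N/m
- lid_base (a point): loose steel lid of the dispenser, 110 (x) x 118 (y) x 33 mm, about 0.4 kg. Point at the centre of its lower edge, 30 mm under the underside of its plate; z up. On the dispenser its x, y are the dispenser's and the point is 10 mm above dispenser_mouth, skirt round the hoops, 2.5 mm of play. Free worktop for it: in front of the microwave. Fits half a turn round too
- t_bar (a point): centre of the grip bar of the T-handle in the middle of the lid: aluminium, 64 mm long (its x), 14 mm wide (y), 14 mm high. Pushed in it lies along the lid's x, in a black pocket, 44 mm above the lid's lower edge, 3 mm proud of the pocket; popped out 18 mm higher, its underside 7 mm above the pocket's rim, to be gripped by its sides, turned, and used to lift the lid
- button_top (a point): top centre of the round grey release button, 18 mm across, on the lid beside the handle at x = +28, y = +29 mm of the lid, 48 mm above the lid's lower edge. Goes straight down 6 mm, 4 N at the end; the handle pops out before that
- t_handle (a joint): how far the T-handle is out, m: 0 in (caught), 0.018 popped out; spring 3 to 5 N. To push it in takes up to 15 N: push it about 2 mm too deep, it comes back to 0 if it has caught. Goes in only when turned to about 0, in line with its pocket
- latch (a joint): turn of the T-handle and of the lock bar under the lid, rad: 0 locked (bar ends under the hoops), growing anticlockwise seen from above to its stop at 1.3, unlatched. Stays where it is left
- mug_1: white mug, bystander, 105 mm high
- jar_2: glass jar with a white lid, bystander, 103 mm high
- tape_1: roll of brown tape lying flat, bystander, 93 mm across, 48 mm high
- ramekin_1_mid (a point): white china ramekin (round straight-sided bowl, no handle), 64 mm across, 40 mm high, open on top, wall 2.5 mm, about 130 g; stepped foot 54 mm across, 8 mm high, nests in the 59 mm mouth of the one below: each adds 32 mm to a pile. Point on its axis, half-way up (20 mm above its underside); z up. Stands on the worktop at the start; may be absent
- ramekin_2_mid (a point): white china ramekin (round straight-sided bowl, no handle), 64 mm across, 40 mm high, open on top, wall 2.5 mm, about 130 g; stepped foot 54 mm across, 8 mm high, nests in the 59 mm mouth of the one below: each adds 32 mm to a pile. Point on its axis, half-way up (20 mm above its underside); z up. Stands on the worktop at the start; may be absent
- ramekin_3_mid (a point): white china ramekin (round straight-sided bowl, no handle), 64 mm across, 40 mm high, open on top, wall 2.5 mm, about 130 g; stepped foot 54 mm across, 8 mm high, nests in the 59 mm mouth of the one below: each adds 32 mm to a pile. Point on its axis, half-way up (20 mm above its underside); z up. Stands on the worktop at the start; may be absent
- ramekin_4_mid (a point): white china ramekin (round straight-sided bowl, no handle), 64 mm across, 40 mm high, open on top, wall 2.5 mm, about 130 g; stepped foot 54 mm across, 8 mm high, nests in the 59 mm mouth of the one below: each adds 32 mm to a pile. Point on its axis, half-way up (20 mm above its underside); z up. Stands on the worktop at the start; may be absent
- ramekin_1: the same ramekin; this point is the centre of its underside
- ramekin_2: the same ramekin; this point is the centre of its underside
- ramekin_3: the same ramekin; this point is the centre of its underside
- ramekin_4: the same ramekin; this point is the centre of its underside

How it is judged:
On the way, in this order (a step that is already met when the one before it is completed fails the run):
1. the T-handle has popped out (value of joint t_handle above 0.014 m), for 0.2 s.
2. the T-handle is turned to unlatch the lid (value of joint latch above 1.1 rad), for 0.2 s.
3. the lid is off and stands on the worktop (height (world z) of lid_base below 0.01 m and horizontal distance between lid_base and dispenser_mouth above 0.12 m and angle between lid_base's own z axis and vertical below 0.1 rad), for 0.2 s.
4. every ramekin is in the dispenser, upright, held down under the catches and let go (horizontal distance between each of ramekin_1_mid, ramekin_2_mid, ramekin_3_mid, ramekin_4_mid and dispenser_mouth below 0.008 m and height (world z) of each of ramekin_1_mid, ramekin_2_mid, ramekin_3_mid, ramekin_4_mid below 0.1605 m and angle between each of ramekin_1_mid, ramekin_2_mid, ramekin_3_mid, ramekin_4_mid's own z axis and vertical below 0.12 rad and linear speed of each of ramekin_1, ramekin_2, ramekin_3, ramekin_4 below 0.02 m/s and contact force between the fingers and ramekin_1 below 0.1 N and contact force between the fingers and ramekin_2 below 0.1 N and contact force between the fingers and ramekin_3 below 0.1 N and contact force between the fingers and ramekin_4 below 0.1 N), for 0.4 s.
5. the lid is back on the dispenser, seated (horizontal distance between lid_base and dispenser_mouth below 0.006 m and z of lid_base in the frame of dispenser_mouth between 0.007 and 0.0135 m and angle between lid_base's own z axis and vertical below 0.05 rad), for 0.2 s.
6. the T-handle is turned back, the lid is locked (all of step 5 and value of joint latch below 0.12 rad), for 0.2 s.
At the end, for the whole second after the job is handed in: Every ramekin is in the dispenser within 8 mm of its axis, within 7 degrees of upright, rim under 181 mm; the lid is seated (within 6 mm, 3 degrees, 3.5 mm in height), the handle within 0.12 rad of locked and out by less than 3 mm; all at rest (all of step 6 and horizontal distance between each of ramekin_1_mid, ramekin_2_mid, ramekin_3_mid, ramekin_4_mid and dispenser_mouth below 0.008 m and height (world z) of each of ramekin_1_mid, ramekin_2_mid, ramekin_3_mid, ramekin_4_mid below 0.1605 m and angle between each of ramekin_1_mid, ramekin_2_mid, ramekin_3_mid, ramekin_4_mid's own z axis and vertical below 0.12 rad and linear speed of each of ramekin_1, ramekin_2, ramekin_3, ramekin_4 below 0.02 m/s and value of joint t_handle below 0.003 m); the robot touches nothing.
It fails at once if a bystander (mug, jar or tape) is moved by more than 30 mm (distance of any of mug_1, jar_2, tape_1 from where it was at the start of the episode above 0.03 m).
Of ramekin_1, ramekin_2, ramekin_3, ramekin_4 only 2 to 4 are there at a start; the rules pass over those that are not, and their reading is None.
At some moment in a run one of ramekin_1, ramekin_2, ramekin_3, ramekin_4 may be knocked a few centimetres aside while the robot is not near it.
It also fails if it takes over 210 s, if anything falls off the work surface, if the arm or the gripper's body presses on something with over 40 N, if the wrist force passes 120 N, or if a joint passes its speed limit or range.

## Working session

There is one attempt and no reset: what is moved stays moved. The work goes in short steps, Python scripts to look and compute and a shell command to move; the robot and the scene stay as the last step left them, time stands still between calls to the robot, and variables do not carry over. Pictures are saved under pics/ and viewed, and the job is handed in when it is done.

```bash
ls; mkdir -p pics; cat > h.py <<'E'
import numpy as np, cv2
from plant import monitor, eyes
from scipy.spatial.transform import Rotation as R
def snap(name, fn=None):
    s=monitor.sense(); d=eyes.get_image(name)
    if 'T' in d: T=np.array(d['T'])
    else:
        W=np.eye(4); W[:3,:3]=R.from_quat(s['orientation']).as_matrix(); W[:3,3]=s['tcp_pos']
        T=W@np.array(d['mount'])
    d['Tw']=T
    if fn: cv2.imwrite('pics/'+fn,d['image'])
    return d
def ray(d,u,v):
    K=np.array([[d['fx'],0,d['cx']],[0,d['fy'],d['cy']],[0,0,1]])
    p=cv2.undistortPoints(np.array([[[u,v]]],float),K,np.array([d['k1'],0,0,0.]))[0,0]
    r=d['Tw'][:3,:3]@np.array([p[0],p[1],1]); return d['Tw'][:3,3],r
def at(d,u,v,z):
    o,r=ray(d,u,v); return o+r*(z-o[2])/r[2]
def proj(d,P):
    T=np.linalg.inv(d['Tw']); p=T[:3,:3]@np.array(P)+T[:3,3]; x,y=p[:2]/p[2]; f=1+d['k1']*(x*x+y*y)
    return np.array([d['fx']*x*f+d['cx'],d['fy']*y*f+d['cy']])
def st():
    s=monitor.sense()
    print('t',round(s['t'],2),'tcp',np.round(s['tcp_pos'],4),'F',np.round(s['wrist_force'],1),'w',round(s['width'],4))
    M=R.from_quat(s['orientation']).as_matrix(); print('q',np.round(s['joint_positions'],3)); print(np.round(M,3))
    return s
E
python3 - <<'E'
from h import *
st()
for n in ['side','top','wrist']:
    d=snap(n,n+'0.png'); print(n,d['fx'],d['fy'],d['cx'],d['cy'],d['k1']); print(np.round(d['Tw'],3))
E
```

```text
pics
t 0.0 tcp [0.2175 0.5854 0.2139] F [-0.6 -0.6 -0.1] w 0.0917
q [ 1.213  0.354  1.634  0.     1.155 -0.002]
[[ 0.348 -0.001 -0.937]
 [ 0.937 -0.001  0.348]
 [-0.001 -1.     0.   ]]
side 393.690018509119 393.690018509119 254.73184056665588 194.54937890996317 0.0038539596749488283
[[ 0.839 -0.18   0.513  0.042]
 [-0.543 -0.321  0.776 -0.695]
 [ 0.025 -0.93  -0.367  0.521]
 [ 0.     0.     0.     1.   ]]
top 430.62237681410056 430.62237681410056 260.9295356981734 189.97803948328053 -0.13664789402698804
[[-0.014 -0.983  0.183  0.332]
 [-1.     0.01  -0.019  0.079]
 [ 0.017 -0.183 -0.983  1.349]
 [ 0.     0.     0.     1.   ]]
wrist 269.7599111859791 269.7599111859791 253.14111453078502 196.9120554523414 -0.055391817752469236
[[ 0.348  0.91   0.227  0.155]
 [ 0.938 -0.337 -0.085  0.609]
 [-0.001  0.242 -0.97   0.385]
 [ 0.     0.     0.     1.   ]]
```

View pics/side0.png

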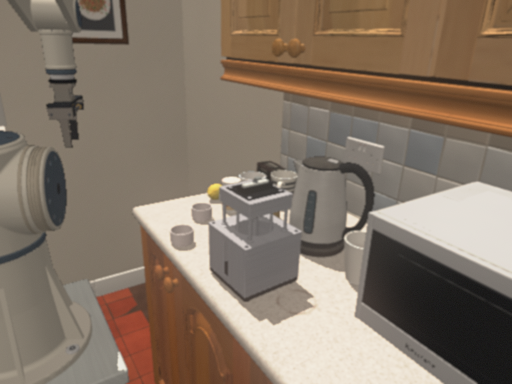

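View pics/top0.png

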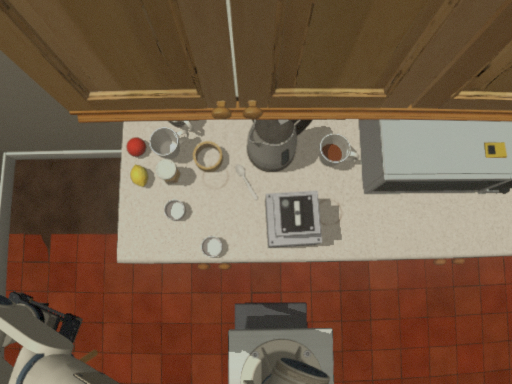

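View pics/wrist0.png

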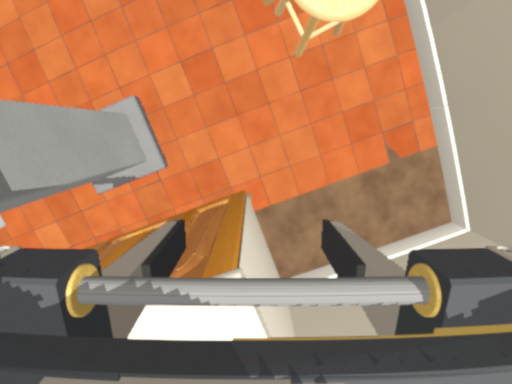

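```bash
python3 - <<'E'
import cv2
a=cv2.imread('pics/top0.png')
cv2.imwrite('pics/top0z.png',cv2.resize(a[115:265,115:375],(780,450),interpolation=cv2.INTER_CUBIC))
a=cv2.imread('pics/side0.png')
cv2.imwrite('pics/side0z.png',cv2.resize(a[145:305,150:350],(750,600),interpolation=cv2.INTER_CUBIC))
E
```

```text
(no output)
```

View pics/top0z.png

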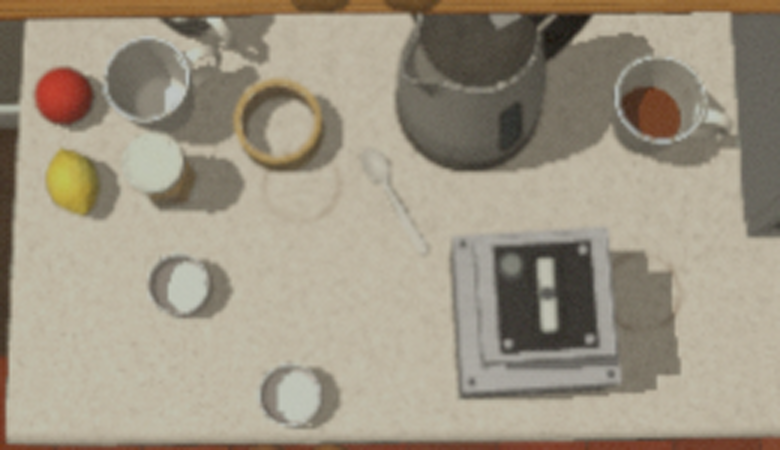

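View pics/side0z.png

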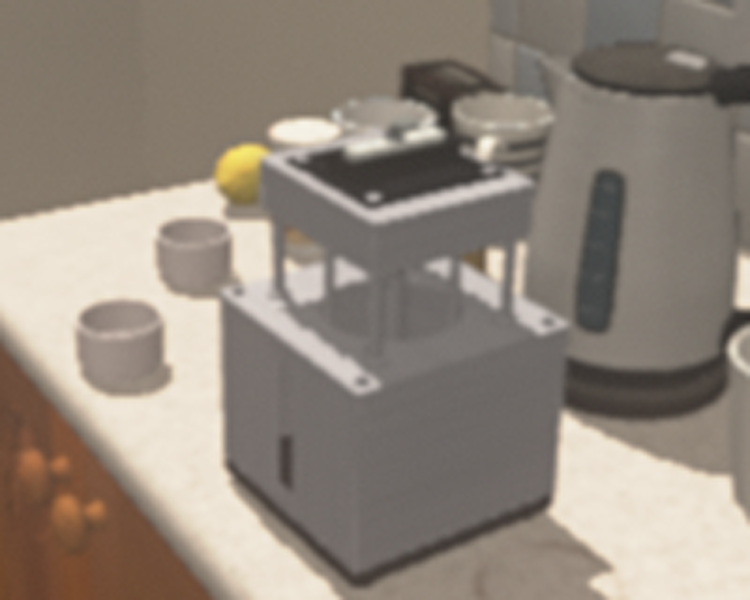

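```bash
python3 - <<'E'
from h import *
d=snap('top'); s=snap('side')
f=lambda u,v:(115+u/3-1/3,115+v/3-1/3)
for n,u,v,z in [('bar',547,295,.239),('barT',546,258,.239),('barB',549,331,.239),('button',511,264,.236),('l1',502,253,.236),('l2',584,250,.236),('l3',508,344,.236),('l4',590,339,.236),('d1',463,243,.133),('d2',472,382,.133),('d3',612,374,.133),('ramA',181,285,.04),('ramB',292,395,.04),('jar',155,162,.103),('mug',148,80,.105),('mug2',660,100,.105),('tape',278,122,.048)]:
    p=at(d,*f(u,v),z); q=proj(s,p); print(n,np.round(p,4),'side zoom',np.round((q-[150,145])*3.75))
print(np.round(proj(s,[.5,0,0]),0))
E
```

```text
bar [ 0.4768 -0.0363  0.239 ] side zoom [392. 137.]
barT [ 0.5093 -0.0364  0.239 ] side zoom [440. 128.]
barB [ 0.4454 -0.0372  0.239 ] side zoom [346. 147.]
button [ 0.5048 -0.0059  0.236 ] side zoom [404. 119.]
l1 [0.5147 0.0018 0.236 ] side zoom [411. 113.]
l2 [ 0.5165 -0.0703  0.236 ] side zoom [484. 149.]
l3 [ 0.4349 -0.0016  0.236 ] side zoom [298. 136.]
l4 [ 0.4382 -0.073   0.236 ] side zoom [369. 174.]
d1 [0.5417 0.0318 0.133 ] side zoom [415. 243.]
d2 [0.4091 0.0256 0.133 ] side zoom [238. 291.]
d3 [ 0.4146 -0.1068  0.133 ] side zoom [361. 382.]
ramA [0.517 0.318 0.04 ] side zoom [192. 230.]
ramB [0.4039 0.2034 0.04  ] side zoom [119. 316.]
jar [0.6317 0.3354 0.103 ] side zoom [304. 129.]
mug [0.7161 0.3447 0.105 ] side zoom [382. 108.]
mug2 [ 0.6903 -0.1703  0.105 ] side zoom [804. 354.]
tape [0.6862 0.219  0.048 ] side zoom [432. 223.]
[252. 267.]
```

```bash
cat >> h.py <<'E'
def go(x,y,z,yaw):
    """shift in tool axes to world target, yaw (deg) of tool x axis"""
    s=monitor.sense(); M=R.from_quat(s['orientation']).as_matrix()
    dlt=M.T@(np.array([x,y,z])-s['tcp_pos']); cur=np.degrees(np.arctan2(M[1,0],M[0,0]))
    r=-((yaw-cur+180)%360-180)
    n=max(np.linalg.norm(dlt)/.0417,abs(r)/7.16)
    print('tx %.4f ty %.4f tz %.4f roll %.1f rows>=%.1f (cur yaw %.2f)'%(*dlt,r,n,cur))
E
python3 -c "
from h import *
go(.504,-.007,.32,2.3)
d=snap('top')
for u,v in [(200,260),(300,258),(400,256),(365,190),(500,188),(248,150),(272,167)]: print(np.round(at(d,u,v,0),3),np.round(at(d,u,v,.25),3))
"
```

```text
tx -0.4558 ty -0.1055 tz -0.4749 roll 67.3 rows>=16.0 (cur yaw 69.61)
[0.364 0.244 0.   ] [0.358 0.214 0.25 ]
[ 0.366 -0.067  0.   ] [ 0.36 -0.04  0.25]
[ 0.366 -0.386  0.   ] [ 0.359 -0.3    0.25 ]
[ 0.58  -0.284  0.   ] [ 0.534 -0.217  0.25 ]
[ 0.582 -0.756  0.   ] [ 0.535 -0.601  0.25 ]
[0.716 0.092 0.   ] [0.645 0.09  0.25 ]
[0.658 0.015 0.   ] [0.598 0.027 0.25 ]
```

```bash
python3 -m handwheel '[{"tx":-0.4558,"ty":-0.1055,"tz":-0.4749,"roll":67.3},{"tx":-0.4558,"ty":-0.1055,"tz":-0.4749,"roll":67.3},{"tx":-0.4558,"ty":-0.1055,"tz":-0.4749,"roll":67.3},{"tx":-0.4558,"ty":-0.1055,"tz":-0.4749,"roll":67.3},{"tx":-0.4558,"ty":-0.1055,"tz":-0.4749,"roll":67.3},{"tx":-0.4558,"ty":-0.1055,"tz":-0.4749,"roll":67.3},{"tx":-0.4558,"ty":-0.1055,"tz":-0.4749,"roll":67.3},{"tx":-0.4558,"ty":-0.1055,"tz":-0.4749,"roll":67.3},{"tx":-0.4558,"ty":-0.1055,"tz":-0.4749,"roll":67.3}]'; python3 - <<'E'
from h import *
st(); snap('wrist','w1.png')
E
```

```text
t 0.3 tcp [0.2176 0.5857 0.2143] F [ 0.1 -0.1  0.2] w 0.0922
q [ 1.213  0.353  1.634 -0.     1.155 -0.002]
[[ 0.348 -0.    -0.937]
 [ 0.937 -0.001  0.348]
 [-0.001 -1.    -0.   ]]invalid input
```

View pics/w1.png

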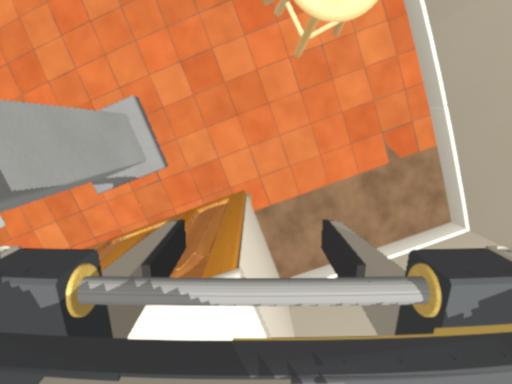

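```bash
python3 -m handwheel '[{"hand":0.09,"tx":-0.456,"ty":-0.105,"tz":-0.475,"roll":67.3},{"hand":0.09,"tx":-0.456,"ty":-0.105,"tz":-0.475,"roll":67.3},{"hand":0.09,"tx":-0.456,"ty":-0.105,"tz":-0.475,"roll":67.3},{"hand":0.09,"tx":-0.456,"ty":-0.105,"tz":-0.475,"roll":67.3},{"hand":0.09,"tx":-0.456,"ty":-0.105,"tz":-0.475,"roll":67.3},{"hand":0.09,"tx":-0.456,"ty":-0.105,"tz":-0.475,"roll":67.3},{"hand":0.09,"tx":-0.456,"ty":-0.105,"tz":-0.475,"roll":67.3},{"hand":0.09,"tx":-0.456,"ty":-0.105,"tz":-0.475,"roll":67.3},{"hand":0.09,"tx":-0.456,"ty":-0.105,"tz":-0.475,"roll":67.3}]'; python3 - <<'E'
from h import *
st(); snap('wrist','w1.png')
go(.504,-.007,.32,2.3)
E
```

```text
t: 1.1
tcp_pos: [0.3791, 0.2506, 0.2742]
orientation: [-0.706, -0.03, 0.03, 0.706]
wrist_force: [1.1, 0.5, -0.3]
width: 0.0899
t 1.1 tcp [0.3791 0.2506 0.2742] F [ 1.1  0.5 -0.3] w 0.0899
q [ 0.581  0.021  1.909 -0.     1.211  0.497]
[[ 0.996  0.    -0.084]
 [ 0.084  0.     0.996]
 [ 0.    -1.     0.   ]]
tx 0.1034 ty -0.0436 tz -0.2606 roll 1.9 rows>=6.8 (cur yaw 4.16)
```

View pics/w1.png

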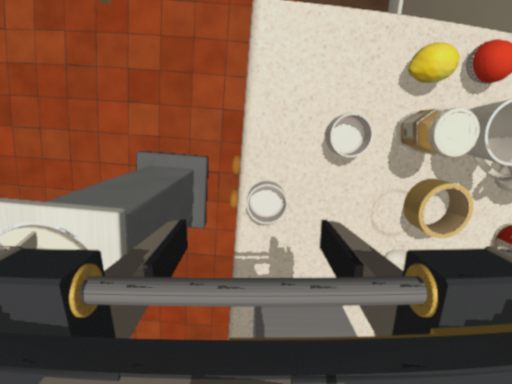

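```bash
python3 -m handwheel '[{"hand":0.0,"tx":0.103,"ty":-0.044,"tz":-0.26,"roll":1.9},{"hand":0.0,"tx":0.103,"ty":-0.044,"tz":-0.26,"roll":1.9},{"hand":0.0,"tx":0.103,"ty":-0.044,"tz":-0.26,"roll":1.9},{"hand":0.0,"tx":0.103,"ty":-0.044,"tz":-0.26,"roll":1.9},{"hand":0.0,"tx":0.103,"ty":-0.044,"tz":-0.26,"roll":1.9},{"hand":0.0,"tx":0.103,"ty":-0.044,"tz":-0.26,"roll":1.9},{"hand":0.0,"tx":0.103,"ty":-0.044,"tz":-0.26,"roll":1.9},{"hand":0.0,"tx":0.103,"ty":-0.044,"tz":-0.26,"roll":1.9},{"hand":0.0,"tx":0.103,"ty":-0.044,"tz":-0.26,"roll":1.9}]' 5; python3 - <<'E'
from h import *
st(); snap('wrist','w2.png');snap('side','s2.png')
E
```

```text
t: 1.9
tcp_pos: [0.5042, -0.0082, 0.3205]
orientation: [0.708, 0.014, -0.011, -0.706]
wrist_force: [-0.1, 0.5, 0.5]
width: 0.032
t 1.9 tcp [ 0.5042 -0.0082  0.3205] F [-0.1  0.5  0.5] w 0.032
q [-0.017  0.069  1.756 -0.003  1.313 -0.052]
[[ 0.999  0.004 -0.036]
 [ 0.036 -0.003  0.999]
 [ 0.003 -1.    -0.003]]
```

View pics/w2.png

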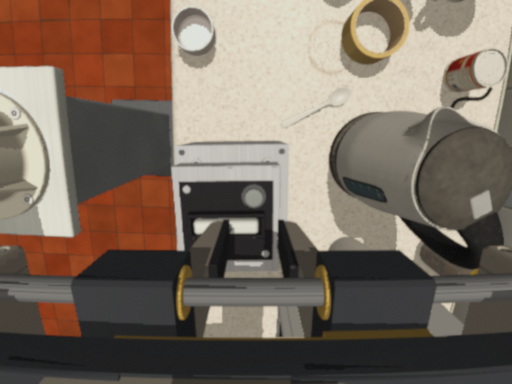

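View pics/s2.png

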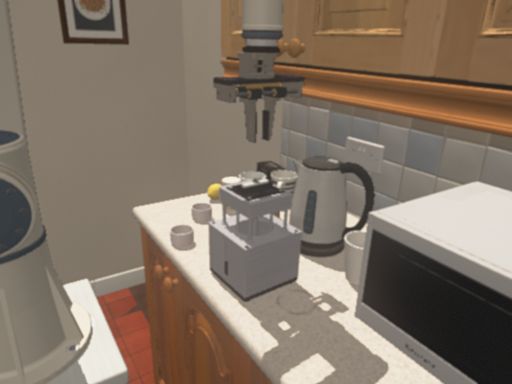

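```bash
python3 - <<'E'
from h import *
d=snap('wrist')
for n,u,v,z in [('button',255,196,.236),('bar',226,226,.239),('s1',187,187,.22),('s2',265,255,.22),('d1',182,153,.133),('d2',282,153,.133)]: print(n,np.round(at(d,u,v,z),4))
go(.505,-.007,.242,2.3)
go(.505,-.007,.232,2.3)
E
```

```text
button [ 0.5056 -0.0013  0.236 ]
bar [ 0.4782 -0.0323  0.239 ]
s1 [0.4358 0.0015 0.22  ]
s2 [ 0.5197 -0.0715  0.22  ]
d1 [0.4091 0.0278 0.133 ]
d2 [0.5408 0.0328 0.133 ]
tx 0.0018 ty 0.0781 tz -0.0013 roll -0.0 rows>=1.9 (cur yaw 2.30)
tx 0.0017 ty 0.0881 tz -0.0013 roll -0.0 rows>=2.1 (cur yaw 2.30)
```

```bash
python3 -m handwheel '[{"hand":0.0,"tx":0.0015,"ty":0.035,"tz":0.003,"roll":0},{"hand":0.0,"tx":0.0015,"ty":0.07,"tz":0.003,"roll":0},{"hand":0.0,"tx":0.0015,"ty":0.079,"tz":0.003,"roll":0},{"hand":0.0,"tx":0.0015,"ty":0.081,"tz":0.003,"roll":0},{"hand":0.0,"tx":0.0015,"ty":0.083,"tz":0.003,"roll":0},{"hand":0.0,"tx":0.0015,"ty":0.083,"tz":0.003,"roll":0}]'; python3 - <<'E'
from h import *
st(); snap('wrist','w3.png')
E
```

```text
t: 2.55
tcp_pos: [0.5052, -0.0022, 0.2383]
orientation: [0.708, 0.016, -0.013, -0.706]
wrist_force: [0.5, 0.1, 1.7]
width: 0.0004
t 2.55 tcp [ 0.5052 -0.0022  0.2383] F [0.5 0.1 1.7] w 0.0004
q [-0.006  0.139  1.861 -0.003  1.138 -0.046]
[[ 0.999  0.004 -0.041]
 [ 0.041 -0.002  0.999]
 [ 0.004 -1.    -0.003]]
```

View pics/w3.png

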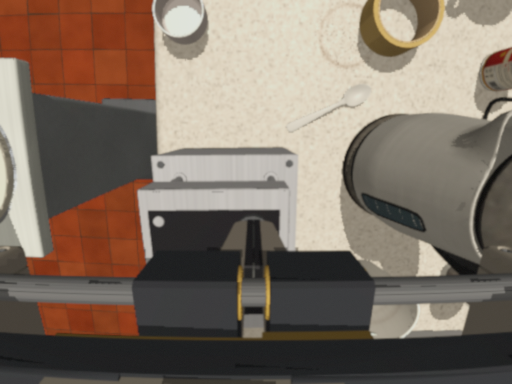

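Just at contact (1.7 N up). The fingers are over the button. Press further.

```bash
python3 -m handwheel '[{"hand":0.0,"tx":0,"ty":0.002,"tz":-0.001,"roll":0},{"hand":0.0,"tx":0,"ty":0.004,"tz":-0.001,"roll":0},{"hand":0.0,"tx":0,"ty":0.006,"tz":-0.001,"roll":0},{"hand":0.0,"tx":0,"ty":0.007,"tz":-0.001,"roll":0},{"hand":0.0,"tx":0,"ty":0.007,"tz":-0.001,"roll":0}]'; python3 - <<'E'
from h import *
st(); snap('side','s3.png')
a=cv2.imread('pics/s3.png')
cv2.imwrite('pics/s3z.png',cv2.resize(a[130:290,180:330],(600,640),interpolation=cv2.INTER_CUBIC)[:600])
E
```

```text
t: 3.02
tcp_pos: [0.5063, -0.0035, 0.232]
orientation: [0.708, 0.017, -0.012, -0.706]
wrist_force: [2.5, 1.1, 4.1]
width: -0.0
t 3.02 tcp [ 0.5063 -0.0035  0.232 ] F [2.5 1.1 4.1] w -0.0
q [-0.008  0.146  1.868 -0.003  1.122 -0.048]
[[ 0.999  0.006 -0.041]
 [ 0.041 -0.002  0.999]
 [ 0.006 -1.    -0.003]]
```

View pics/s3z.png

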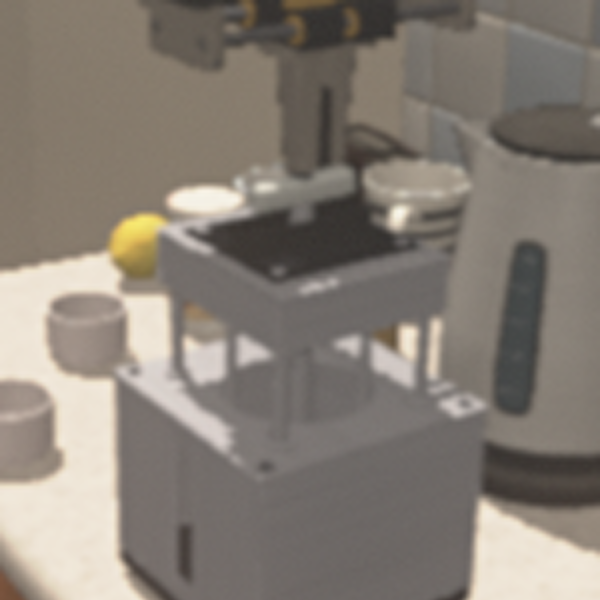

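```bash
python3 -m handwheel '[{"hand":0.0,"tx":0,"ty":-0.04,"tz":0,"roll":0},{"hand":0.06,"tx":0,"ty":-0.08,"tz":0,"roll":0},{"hand":0.06,"tx":-0.01,"ty":-0.09,"tz":-0.01,"roll":7},{"hand":0.06,"tx":-0.01,"ty":-0.09,"tz":-0.01,"roll":14}]'; python3 - <<'E'
from h import *
st(); go(.4775,-.035,.32,-87.7)
E
```

```text
t: 3.4
tcp_pos: [0.4964, -0.0145, 0.3253]
orientation: [0.704, -0.07, 0.077, -0.703]
wrist_force: [0.9, 0.7, 0.2]
width: 0.0183
t 3.4 tcp [ 0.4964 -0.0145  0.3253] F [0.9 0.7 0.2] w 0.0183
q [-0.03   0.049  1.767 -0.003  1.315  0.179]
[[ 0.978  0.01   0.207]
 [-0.207 -0.003  0.978]
 [ 0.01  -1.    -0.001]]
tx -0.0143 ty 0.0052 tz -0.0239 roll 75.7 rows>=10.6 (cur yaw -11.97)
```

```bash
python3 -m handwheel '[{"hand":0.05,"tx":-0.0143,"ty":0.005,"tz":-0.024,"roll":75.7},{"hand":0.05,"tx":-0.0143,"ty":0.005,"tz":-0.024,"roll":75.7},{"hand":0.05,"tx":-0.0143,"ty":0.005,"tz":-0.024,"roll":75.7},{"hand":0.05,"tx":-0.0143,"ty":0.005,"tz":-0.024,"roll":75.7},{"hand":0.05,"tx":-0.0143,"ty":0.005,"tz":-0.024,"roll":75.7},{"hand":0.05,"tx":-0.0143,"ty":0.005,"tz":-0.024,"roll":75.7},{"hand":0.05,"tx":-0.0143,"ty":0.005,"tz":-0.024,"roll":75.7},{"hand":0.05,"tx":-0.0143,"ty":0.005,"tz":-0.024,"roll":75.7},{"hand":0.05,"tx":-0.0143,"ty":0.005,"tz":-0.024,"roll":75.7},{"hand":0.05,"tx":-0.0143,"ty":0.005,"tz":-0.024,"roll":75.7},{"hand":0.05,"tx":-0.0143,"ty":0.005,"tz":-0.024,"roll":75.7},{"hand":0.05,"tx":-0.0143,"ty":0.005,"tz":-0.024,"roll":75.7}]'; python3 - <<'E'
from h import *
st(); go(.4775,-.035,.240,-87.7);snap('wrist','w4.png')
E
```

```text
t: 4.4
tcp_pos: [0.4768, -0.0351, 0.3197]
orientation: [-0.508, 0.488, -0.494, 0.51]
wrist_force: [-0.0, -0.3, -0.3]
width: 0.05
t 4.4 tcp [ 0.4768 -0.0351  0.3197] F [-0.  -0.3 -0.3] w 0.05
q [-0.075  0.021  1.808 -0.003  1.304  1.46 ]
[[ 0.037  0.008  0.999]
 [-0.999 -0.003  0.037]
 [ 0.003 -1.     0.008]]
tx -0.0004 ty 0.0797 tz 0.0001 roll -0.2 rows>=1.9 (cur yaw -87.88)
```

View pics/w4.png

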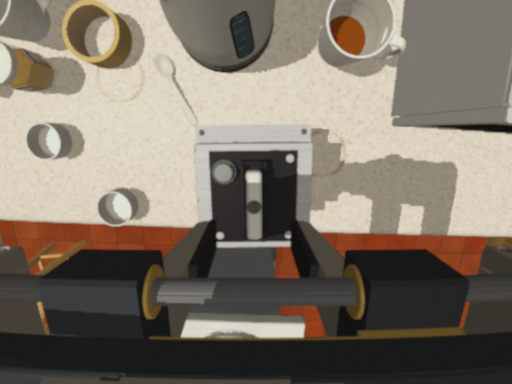

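```bash
python3 - <<'E'
from h import *
d=snap('wrist')
for n,u,v,z in [('bar',254,207,.257),('barT',254,172,.257),('barB',254,238,.257),('button',224,173,.236),('d1',202,133,.133),('d3',305,131,.133),('s2',290,158,.222),('s3',220,236,.222),('mw',395,122,.28),('mw0',395,122,.0)]: print(n,np.round(at(d,u,v,z),4))
E
```

```text
bar [ 0.4783 -0.0364  0.257 ]
barT [ 0.5099 -0.035   0.257 ]
barB [ 0.4485 -0.0377  0.257 ]
button [ 0.5048 -0.0068  0.236 ]
d1 [0.5402 0.033  0.133 ]
d3 [ 0.5485 -0.1003  0.133 ]
s2 [ 0.5204 -0.0706  0.222 ]
s3 [ 0.435  -0.0023  0.222 ]
mw [ 0.5569 -0.1415  0.28  ]
mw0 [ 0.5746 -0.2867  0.    ]
```

```bash
python3 -m handwheel '[{"hand":0.05,"tx":0.0005,"ty":0.035,"tz":0.001,"roll":-0.4},{"hand":0.05,"tx":0.0005,"ty":0.07,"tz":0.001,"roll":-0.4},{"hand":0.05,"tx":0.0005,"ty":0.0797,"tz":0.001,"roll":-0.4},{"hand":0.05,"tx":0.0005,"ty":0.0797,"tz":0.001,"roll":-0.4},{"hand":0.01,"tx":0.0005,"ty":0.0797,"tz":0.001,"roll":-0.4},{"hand":0.01,"tx":0.0005,"ty":0.0797,"tz":0.001,"roll":-0.4},{"hand":0.01,"tx":0.0005,"ty":0.0797,"tz":0.001,"roll":-0.4},{"hand":0.01,"tx":0.0005,"ty":0.0797,"tz":0.001,"roll":-0.4},{"hand":0.01,"tx":0.0005,"ty":0.0797,"tz":0.001,"roll":-0.4},{"hand":0.01,"tx":0.0005,"ty":0.0797,"tz":0.001,"roll":-0.4}]' 25; python3 -c "
from h import *
s=st();print(s['wrist_torque']);snap('wrist','w5.png')"
```

```text
t: 5.33
tcp_pos: [0.4791, -0.0357, 0.2408]
orientation: [-0.511, 0.484, -0.491, 0.514]
wrist_force: [-0.4, 1.4, 2.6]
width: 0.0138
t 5.33 tcp [ 0.4791 -0.0357  0.2408] F [-0.4  1.4  2.6] w 0.0138
q [-0.076  0.092  1.91  -0.002  1.13   1.445]
[[ 0.05   0.01   0.999]
 [-0.999 -0.003  0.05 ]
 [ 0.003 -1.     0.01 ]]
[ 0.26328443  0.11331359 -0.07559361]
```

View pics/w5.png

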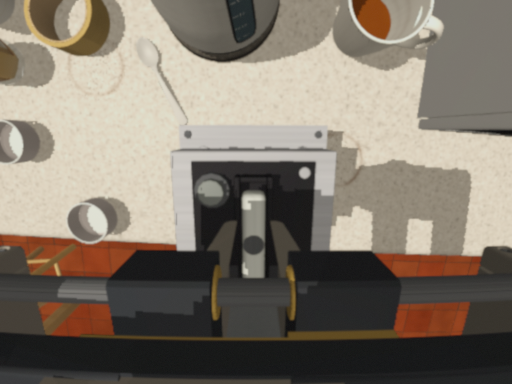

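```bash
python3 -m handwheel '[{"hand":0.01,"tx":0,"ty":0,"tz":0,"roll":-5},{"hand":0.01,"tx":0,"ty":0,"tz":0,"roll":-11},{"hand":0.01,"tx":0,"ty":0,"tz":0,"roll":-17},{"hand":0.01,"tx":0,"ty":0,"tz":0,"roll":-23},{"hand":0.01,"tx":0,"ty":0,"tz":0,"roll":-29},{"hand":0.01,"tx":0,"ty":0,"tz":0,"roll":-35},{"hand":0.01,"tx":0,"ty":0,"tz":0,"roll":-41},{"hand":0.01,"tx":0,"ty":0,"tz":0,"roll":-47},{"hand":0.01,"tx":0,"ty":0,"tz":0,"roll":-53},{"hand":0.01,"tx":0,"ty":0,"tz":0,"roll":-59},{"hand":0.01,"tx":0,"ty":0,"tz":0,"roll":-65},{"hand":0.01,"tx":0,"ty":0,"tz":0,"roll":-70},{"hand":0.01,"tx":0,"ty":0,"tz":0,"roll":-73},{"hand":0.01,"tx":0,"ty":0,"tz":0,"roll":-73},{"hand":0.01,"tx":0,"ty":0,"tz":0,"roll":-73}]' 40; python3 -c "
from h import *
s=st();print(s['wrist_torque']);snap('wrist','w6.png');print(np.degrees(np.arctan2(*R.from_quat(s['orientation']).as_matrix()[[1,0],0])))"
```

```text
t: 6.63
tcp_pos: [0.4786, -0.0352, 0.2408]
orientation: [0.702, -0.084, 0.091, -0.701]
wrist_force: [-2.5, 3.0, 1.7]
width: 0.0135
t 6.63 tcp [ 0.4786 -0.0352  0.2408] F [-2.5  3.   1.7] w 0.0135
q [-7.600e-02  9.100e-02  1.910e+00 -1.000e-03  1.131e+00  1.730e-01]
[[ 0.969  0.009  0.246]
 [-0.246 -0.002  0.969]
 [ 0.009 -1.     0.   ]]
[0.75340648 0.67550306 0.02457945]
-14.215201852204451
```

View pics/w6.png

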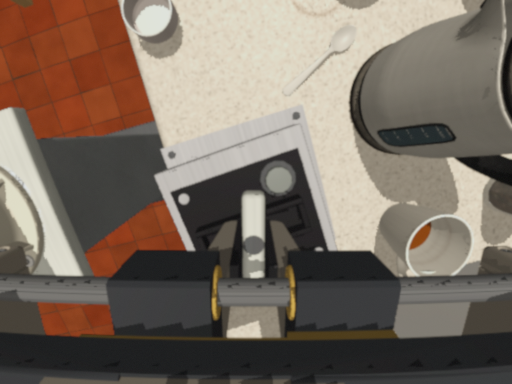

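```bash
python3 -m handwheel '[{"hand":0.01,"tx":0,"ty":-0.005,"tz":0,"roll":0},{"hand":0.01,"tx":0,"ty":-0.012,"tz":0,"roll":0},{"hand":0.01,"tx":0,"ty":-0.012,"tz":0,"roll":0}]' 60; python3 -c "
from h import *
s=st();print(s['wrist_torque']);snap('side','s7.png')"
```

```text
t: 6.93
tcp_pos: [0.4791, -0.0355, 0.2539]
orientation: [0.702, -0.084, 0.092, -0.701]
wrist_force: [-0.4, 1.8, -2.7]
width: 0.0134
t 6.93 tcp [ 0.4791 -0.0355  0.2539] F [-0.4  1.8 -2.7] w 0.0134
q [-0.076  0.078  1.894 -0.002  1.158  0.174]
[[ 0.969  0.01   0.246]
 [-0.246 -0.003  0.969]
 [ 0.011 -1.     0.   ]]
[ 0.25596824  0.27463947 -0.03074024]
```

View pics/s7.png

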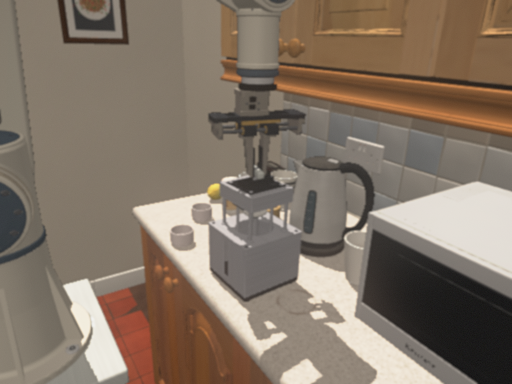

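```bash
python3 - <<'E'
from h import *
d=snap('side'); t=snap('top','t8.png')
print(at(d,358,318,0.01), proj(t,at(d,358,318,0.01)))
p=at(d,358,318,0.0)
for z in (.2,.25,.28,.3,.32): print(z,proj(d,[p[0],p[1],z]),proj(t,[p[0],p[1],z]))
go(.435,-.29,.32,-80)
E
```

```text
[ 0.57241414 -0.2777101   0.01      ] [364.05641109 191.67246478]
0.2 [371.12133601 229.53704821] [378.06127674 175.73651224]
0.25 [374.83509257 204.55814251] [383.32789612 171.69205348]
0.28 [377.15938197 188.93802689] [386.70218868 169.09791614]
0.3 [378.75115579 178.24653212] [389.04850702 167.29274163]
0.32 [380.37806453 167.32393973] [391.47686554 165.423283  ]
tx 0.0208 ty -0.0669 tz -0.2575 roll 65.8 rows>=9.2 (cur yaw -14.24)
```

View pics/t8.png

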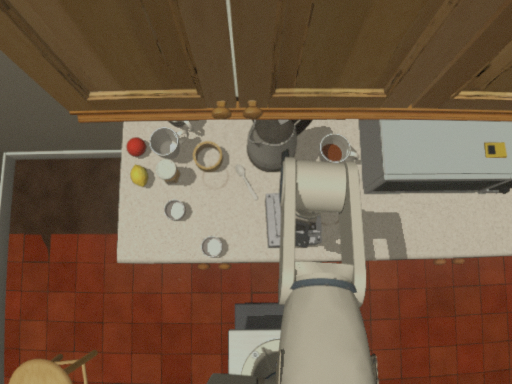

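```bash
python3 -m handwheel '[{"hand":0.01,"tx":0,"ty":-0.025,"tz":0,"roll":0},{"hand":0.01,"tx":0,"ty":-0.05,"tz":0,"roll":0},{"hand":0.01,"tx":0,"ty":-0.066,"tz":0,"roll":0},{"hand":0.01,"tx":0,"ty":-0.066,"tz":-0.01,"roll":0},{"hand":0.01,"tx":0.002,"ty":-0.066,"tz":-0.03,"roll":0},{"hand":0.01,"tx":0.005,"ty":-0.066,"tz":-0.06,"roll":0},{"hand":0.01,"tx":0.008,"ty":-0.066,"tz":-0.09,"roll":0},{"hand":0.01,"tx":0.01,"ty":-0.066,"tz":-0.12,"roll":0},{"hand":0.01,"tx":0.012,"ty":-0.066,"tz":-0.15,"roll":0},{"hand":0.01,"tx":0.014,"ty":-0.066,"tz":-0.18,"roll":0},{"hand":0.01,"tx":0.015,"ty":-0.066,"tz":-0.205,"roll":0},{"hand":0.01,"tx":0.015,"ty":-0.066,"tz":-0.217,"roll":0},{"hand":0.01,"tx":0.015,"ty":-0.066,"tz":-0.217,"roll":0},{"hand":0.01,"tx":0.015,"ty":-0.066,"tz":-0.217,"roll":0}]' 60; python3 -c "
from h import *
s=st();print(s['wrist_torque']);snap('side','s9.png');snap('wrist','w9.png');go(.44,-.25,.06,-14.2)"
```

```text
t: 8.25
tcp_pos: [0.4387, -0.2495, 0.318]
orientation: [0.702, -0.085, 0.091, -0.701]
wrist_force: [-0.0, 0.1, -4.9]
width: 0.0134
t 8.25 tcp [ 0.4387 -0.2495  0.318 ] F [-0.   0.1 -4.9] w 0.0134
q [-0.522  0.069  1.762  0.003  1.303 -0.273]
[[ 0.969  0.009  0.248]
 [-0.248 -0.002  0.969]
 [ 0.009 -1.     0.001]]
[-0.02175093  0.05436638 -0.07581283]
tx -0.0014 ty 0.2585 tz -0.0014 roll -0.0 rows>=6.2 (cur yaw -14.24)
```

View pics/s9.png

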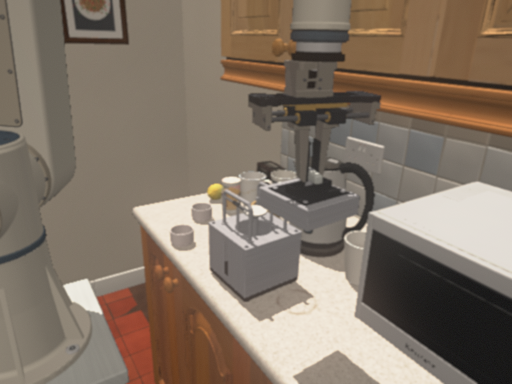

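View pics/w9.png

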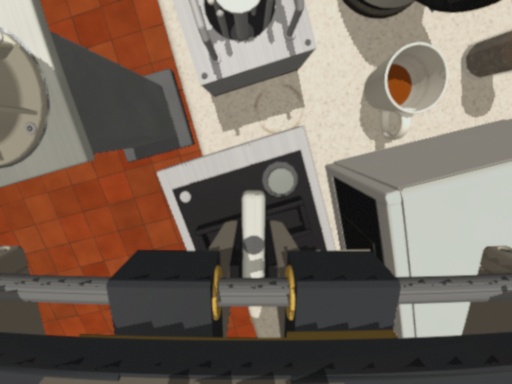

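```bash
python3 -m handwheel '[{"hand":0.01,"tx":0,"ty":0.03,"tz":0,"roll":0},{"hand":0.01,"tx":0,"ty":0.065,"tz":0,"roll":0},{"hand":0.01,"tx":0,"ty":0.1,"tz":0,"roll":0},{"hand":0.01,"tx":0,"ty":0.14,"tz":0,"roll":0},{"hand":0.01,"tx":0,"ty":0.18,"tz":0,"roll":0},{"hand":0.01,"tx":0,"ty":0.22,"tz":0,"roll":0},{"hand":0.01,"tx":0,"ty":0.24,"tz":0,"roll":0},{"hand":0.01,"tx":0,"ty":0.25,"tz":0,"roll":0},{"hand":0.01,"tx":0,"ty":0.257,"tz":0,"roll":0},{"hand":0.01,"tx":0,"ty":0.257,"tz":0,"roll":0}]' 60; python3 -c "
from h import *
s=st();print(s['wrist_torque']);snap('wrist','w10.png')"
```

```text
t: 9.18
tcp_pos: [0.442, -0.2484, 0.0612]
orientation: [0.702, -0.084, 0.091, -0.702]
wrist_force: [0.5, 0.0, -3.6]
width: 0.0135
t 9.18 tcp [ 0.442  -0.2484  0.0612] F [ 0.5  0.  -3.6] w 0.0135
q [-0.517  0.378  2.013  0.005  0.742 -0.273]
[[ 0.969  0.009  0.245]
 [-0.245 -0.001  0.97 ]
 [ 0.009 -1.     0.001]]
[-0.09774453  0.09306754  0.06092319]
```

View pics/w10.png

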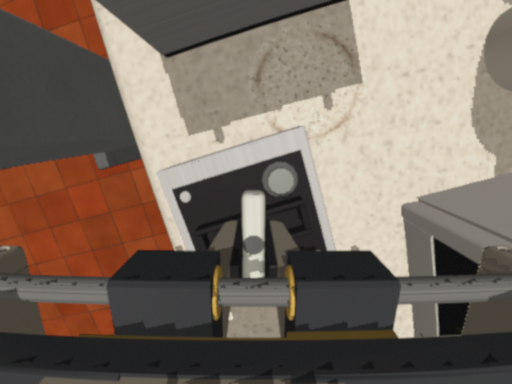

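```bash
python3 -m handwheel '[{"hand":0.01,"tx":0,"ty":0.004,"tz":0,"roll":0},{"hand":0.01,"tx":0,"ty":0.007,"tz":0,"roll":0},{"hand":0.01,"tx":0,"ty":0.009,"tz":0,"roll":0},{"hand":0.01,"tx":0,"ty":0.009,"tz":0,"roll":0}]' 60; python3 -c "
from h import *
s=st();print(s['wrist_torque'])"
```

```text
t: 9.57
tcp_pos: [0.4429, -0.2492, 0.0536]
orientation: [0.702, -0.083, 0.091, -0.701]
wrist_force: [0.6, -0.0, -2.9]
width: 0.0135
t 9.57 tcp [ 0.4429 -0.2492  0.0536] F [ 0.6 -0.  -2.9] w 0.0135
q [-0.518  0.391  2.017  0.005  0.723 -0.273]
[[ 0.969  0.011  0.245]
 [-0.245 -0.003  0.969]
 [ 0.012 -1.     0.   ]]
[-0.03955009  0.02274778 -0.04930025]
```

```bash
python3 -m handwheel '[{"hand":0.01,"tx":0,"ty":0.002,"tz":0,"roll":0},{"hand":0.01,"tx":0,"ty":0.003,"tz":0,"roll":0},{"hand":0.01,"tx":0,"ty":0.003,"tz":0,"roll":0}]' 60; python3 -c "
from h import *
s=st();print(s['wrist_torque'])"
```

```text
t: 9.82
tcp_pos: [0.4432, -0.2495, 0.0509]
orientation: [0.702, -0.083, 0.092, -0.701]
wrist_force: [0.0, -1.1, 2.2]
width: 0.0135
t 9.82 tcp [ 0.4432 -0.2495  0.0509] F [ 0.  -1.1  2.2] w 0.0135
q [-0.518  0.396  2.018  0.005  0.716 -0.274]
[[ 0.969  0.012  0.245]
 [-0.245 -0.003  0.969]
 [ 0.012 -1.    -0.   ]]
[-0.06149357  0.380586   -0.01855502]
```

```bash
python3 -m handwheel '[{"hand":0.04,"tx":0,"ty":0,"tz":0,"roll":0},{"hand":0.04,"tx":0,"ty":0,"tz":0,"roll":0},{"hand":0.04,"tx":0,"ty":0,"tz":0,"roll":0},{"hand":0.04,"tx":0,"ty":0,"tz":0,"roll":0}]' 40; python3 -c "
from h import *
s=st()"
python3 -m handwheel '[{"hand":0.04,"tx":0,"ty":-0.02,"tz":0,"roll":0},{"hand":0.04,"tx":0,"ty":-0.06,"tz":0,"roll":0},{"hand":0.04,"tx":0,"ty":-0.1,"tz":0,"roll":0},{"hand":0.09,"tx":0,"ty":-0.14,"tz":0,"roll":0},{"hand":0.09,"tx":0,"ty":-0.18,"tz":0,"roll":0},{"hand":0.09,"tx":0,"ty":-0.22,"tz":0,"roll":0},{"hand":0.09,"tx":0,"ty":-0.22,"tz":0,"roll":0}]'; python3 -c "
from h import *
s=st();snap('wrist','w11.png');snap('top','t11.png');go(.404,.203,.2,92.5)"
```

```text
t: 10.15
tcp_pos: [0.4433, -0.2495, 0.0509]
orientation: [0.702, -0.083, 0.092, -0.701]
wrist_force: [0.4, -0.9, -0.5]
width: 0.0378
t 10.15 tcp [ 0.4433 -0.2495  0.0509] F [ 0.4 -0.9 -0.5] w 0.0378
q [-0.518  0.396  2.017  0.005  0.716 -0.273]
[[ 0.969  0.012  0.245]
 [-0.245 -0.003  0.969]
 [ 0.012 -1.    -0.   ]]
t: 10.73
tcp_pos: [0.4439, -0.2506, 0.2788]
orientation: [0.704, -0.079, 0.096, -0.699]
wrist_force: [2.2, -0.5, 0.5]
width: 0.0645
t 10.73 tcp [ 0.4439 -0.2506  0.2788] F [ 2.2 -0.5  0.5] w 0.0645
q [-0.519  0.098  1.816  0.004  1.204 -0.272]
[[ 0.969  0.022  0.245]
 [-0.245 -0.009  0.969]
 [ 0.024 -1.    -0.003]]
tx -0.1484 ty 0.0696 tz 0.4293 roll -106.7 rows>=14.9 (cur yaw -14.20)
```

View pics/w11.png

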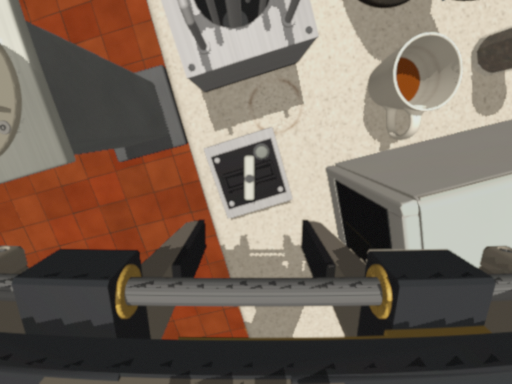

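View pics/t11.png

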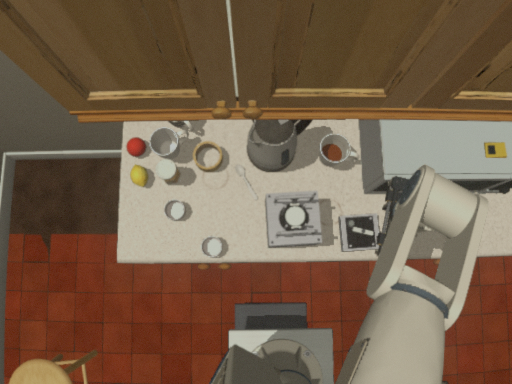

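```bash
python3 -c "
from h import *
s=st();go(.404,.203,.2,92.5)"
```

```text
t 10.83 tcp [ 0.4415 -0.2492  0.2725] F [-0.6  0.  -0.8] w 0.0727
q [-0.519  0.103  1.824  0.003  1.199 -0.272]
[[ 0.969  0.015  0.245]
 [-0.245 -0.005  0.969]
 [ 0.016 -1.    -0.001]]
tx -0.1484 ty 0.0696 tz 0.4293 roll -106.7 rows>=14.9 (cur yaw -14.20)
```

```bash
python3 -m handwheel '[{"hand":0.09,"tx":-0.148,"ty":-0.01,"tz":0.429,"roll":-106.7},{"hand":0.09,"tx":-0.148,"ty":-0.01,"tz":0.429,"roll":-106.7},{"hand":0.09,"tx":-0.148,"ty":-0.01,"tz":0.429,"roll":-106.7},{"hand":0.09,"tx":-0.148,"ty":-0.01,"tz":0.429,"roll":-106.7},{"hand":0.09,"tx":-0.148,"ty":-0.01,"tz":0.429,"roll":-106.7},{"hand":0.09,"tx":-0.148,"ty":-0.01,"tz":0.429,"roll":-106.7},{"hand":0.09,"tx":-0.148,"ty":-0.01,"tz":0.429,"roll":-106.7},{"hand":0.09,"tx":-0.148,"ty":-0.01,"tz":0.429,"roll":-106.7},{"hand":0.09,"tx":-0.148,"ty":-0.01,"tz":0.429,"roll":-106.7},{"hand":0.09,"tx":-0.148,"ty":-0.01,"tz":0.429,"roll":-106.7},{"hand":0.09,"tx":-0.148,"ty":-0.01,"tz":0.429,"roll":-106.7},{"hand":0.09,"tx":-0.148,"ty":-0.01,"tz":0.429,"roll":-106.7},{"hand":0.09,"tx":-0.148,"ty":-0.01,"tz":0.429,"roll":-106.7},{"hand":0.09,"tx":-0.148,"ty":-0.01,"tz":0.429,"roll":-106.7},{"hand":0.09,"tx":-0.148,"ty":-0.01,"tz":0.429,"roll":-106.7},{"hand":0.09,"tx":-0.148,"ty":-0.01,"tz":0.429,"roll":-106.7},{"hand":0.09,"tx":-0.148,"ty":-0.01,"tz":0.429,"roll":-106.7},{"hand":0.09,"tx":-0.148,"ty":-0.01,"tz":0.429,"roll":-106.7}]'; python3 -c "
from h import *
snap('top','t12.png');s=st();snap('wrist','w12.png');go(.404,.203,.1,92.5)"
```

```text
t: 12.33
tcp_pos: [0.4027, 0.2028, 0.2787]
orientation: [0.495, 0.512, -0.508, -0.485]
wrist_force: [0.4, 0.5, 0.1]
width: 0.0902
t 12.38 tcp [0.4028 0.2028 0.2789] F [-0.6  0.2 -0.3] w 0.09
q [ 0.472  0.005  1.915 -0.012  1.212 -1.135]
[[-0.04   0.014 -0.999]
 [ 0.999 -0.006 -0.04 ]
 [-0.006 -1.    -0.014]]
tx 0.0012 ty 0.1791 tz 0.0015 roll -0.2 rows>=4.3 (cur yaw 92.35)
```

View pics/w12.png

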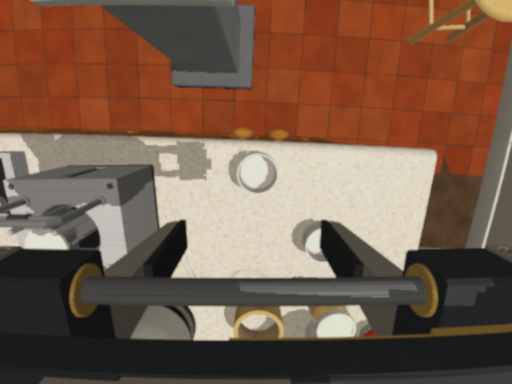

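View pics/t12.png

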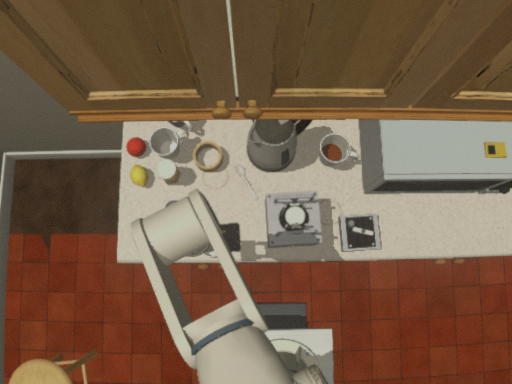

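```bash
python3 - <<'E'
from h import *
d=snap('wrist'); print(np.round(at(d,257,172,.04),4), np.round(at(d,237,172,.04),4),np.round(at(d,277,172,.04),4))
t=cv2.imread('pics/t12.png'); w=cv2.imread('pics/w12.png')
cv2.imwrite('pics/t12z.png',cv2.resize(t[185:255,255:335],(800,700),interpolation=cv2.INTER_CUBIC)[:600])
cv2.imwrite('pics/w12z.png',cv2.resize(w[130:220,210:310],(600,540),interpolation=cv2.INTER_CUBIC))
E
```

```text
[0.4021 0.207  0.04  ] [0.4034 0.1764 0.04  ] [0.4008 0.2376 0.04  ]
```

View pics/t12z.png

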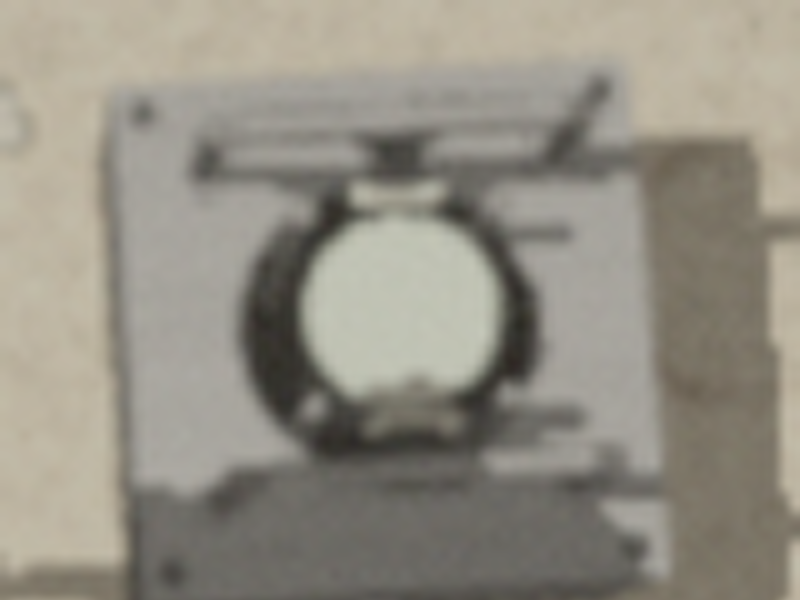

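View pics/w12z.png

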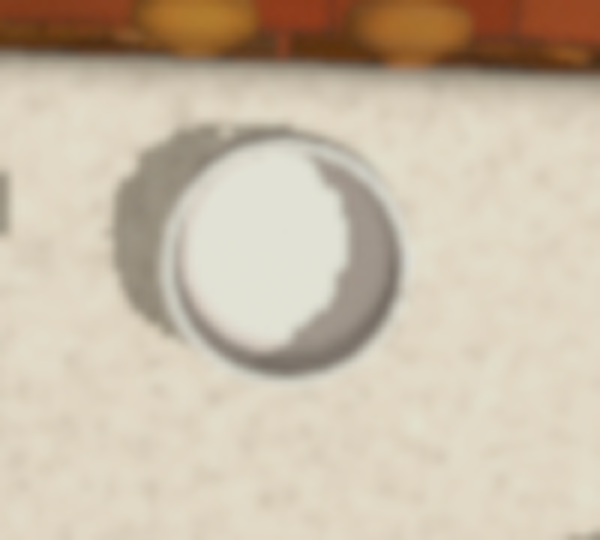

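```bash
python3 - <<'E'
from h import *
d=snap('top')
f=lambda u,v:(255+u/10-.45,185+v/10-.45)
P=[at(d,*f(u,v),.133) for u,v in [(143,112),(172,572),(637,550)]]
for p in P: print(np.round(p,4))
print('centre',(P[0]+P[2])/2, 'yaw',np.degrees(np.arctan2(*(P[0]-P[1])[[1,0]])),np.degrees(np.arctan2(*(P[1]-P[2])[[1,0]]))-90)
for u,v in [(401,310),(300,310),(503,310),(400,205),(400,410)]: print(np.round(at(d,*f(u,v),.174),4))
E
```

```text
[0.5414 0.0323 0.133 ]
[0.4098 0.0263 0.133 ]
[ 0.414  -0.1056  0.133 ]
centre [ 0.47771493 -0.03668576  0.133     ] yaw 2.5979016785627804 1.8295277517403719
[ 0.4783 -0.0363  0.174 ]
[ 0.4786 -0.0085  0.174 ]
[ 0.4779 -0.0646  0.174 ]
[ 0.5075 -0.0369  0.174 ]
[ 0.4506 -0.0353  0.174 ]
```

```bash
python3 -m handwheel '[{"hand":0.09,"tx":0.002,"ty":0.04,"tz":0.001,"roll":-0.2},{"hand":0.09,"tx":0.002,"ty":0.08,"tz":0.001,"roll":-0.2},{"hand":0.09,"tx":0.002,"ty":0.12,"tz":0.001,"roll":-0.2},{"hand":0.09,"tx":0.002,"ty":0.16,"tz":0.001,"roll":-0.2},{"hand":0.09,"tx":0.002,"ty":0.2,"tz":0.001,"roll":-0.2},{"hand":0.09,"tx":0.002,"ty":0.207,"tz":0.001,"roll":-0.2},{"hand":0.09,"tx":0.002,"ty":0.207,"tz":0.001,"roll":-0.2}]'; python3 -c "
from h import *
snap('top');s=st();snap('wrist','w13.png');go(.4025,.205,.01,92.4)"
```

```text
t: 13.12
tcp_pos: [0.4034, 0.2029, 0.0707]
orientation: [0.493, 0.512, -0.511, -0.484]
wrist_force: [-0.8, 0.7, 0.6]
width: 0.0899
t 13.17 tcp [0.4049 0.2037 0.0726] F [1.2 0.3 0.1] w 0.0902
q [ 0.472  0.29   2.118 -0.017  0.724 -1.131]
[[-0.045  0.013 -0.999]
 [ 0.999 -0.006 -0.045]
 [-0.007 -1.    -0.013]]
tx 0.0012 ty 0.0638 tz 0.0045 roll 0.2 rows>=1.5 (cur yaw 92.57)
```

View pics/w13.png

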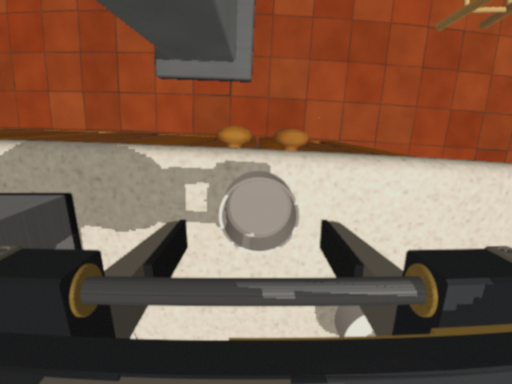

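```bash
python3 - <<'E'
from h import *
d=snap('wrist'); c=at(d,258.5,210.5,.04); print(np.round(c,4),np.round(at(d,219,210.5,.04),4),np.round(at(d,298,210.5,.04),4),np.round(at(d,258.5,171,.04),4),np.round(at(d,258.5,250,.04),4)); st(); go(c[0],c[1],.01,92.4)
E
```

```text
[0.4014 0.2079 0.04  ] [0.4029 0.1766 0.04  ] [0.3999 0.2391 0.04  ] [0.3699 0.2063 0.04  ] [0.4356 0.2096 0.04  ]
t 13.27 tcp [0.4066 0.2046 0.0745] F [ 0.1 -1.4 -0.3] w 0.09
q [ 0.472  0.287  2.117 -0.017  0.724 -1.131]
[[-0.045  0.018 -0.999]
 [ 0.999 -0.004 -0.045]
 [-0.005 -1.    -0.018]]
tx 0.0038 ty 0.0643 tz 0.0062 roll 0.2 rows>=1.6 (cur yaw 92.58)
```

```bash
python3 -m handwheel '[{"hand":0.09,"tx":0.002,"ty":0.03,"tz":0.004,"roll":0.2},{"hand":0.09,"tx":0.002,"ty":0.055,"tz":0.004,"roll":0.2},{"hand":0.09,"tx":0.002,"ty":0.0625,"tz":0.004,"roll":0.2},{"hand":0.09,"tx":0.002,"ty":0.0625,"tz":0.004,"roll":0.2},{"hand":0.09,"tx":0.002,"ty":0.0625,"tz":0.004,"roll":0.2},{"hand":0.09,"tx":0.002,"ty":0.0625,"tz":0.004,"roll":0.2},{"hand":0.09,"tx":0.002,"ty":0.0625,"tz":0.004,"roll":0.2}]'; python3 -c "
from h import *
st();snap('top');st();snap('wrist','w14.png');s=st()"
```

```text
t: 13.85
tcp_pos: [0.4047, 0.2067, 0.0134]
orientation: [0.495, 0.514, -0.506, -0.484]
wrist_force: [-0.5, 0.2, -0.7]
width: 0.0902
t 13.85 tcp [0.4047 0.2067 0.0134] F [-0.5  0.2 -0.7] w 0.0902
q [ 0.478  0.404  2.15  -0.021  0.571 -1.116]
[[-0.041  0.02  -0.999]
 [ 0.999 -0.003 -0.042]
 [-0.004 -1.    -0.02 ]]
t 13.9 tcp [0.4045 0.2066 0.0131] F [ 0.3  0.3 -0.6] w 0.0901
q [ 0.478  0.404  2.151 -0.021  0.571 -1.116]
[[-0.042  0.02  -0.999]
 [ 0.999 -0.003 -0.042]
 [-0.004 -1.    -0.02 ]]
t 13.95 tcp [0.4044 0.2065 0.0129] F [0.9 0.1 0.8] w 0.0902
q [ 0.478  0.404  2.151 -0.021  0.571 -1.116]
[[-0.042  0.019 -0.999]
 [ 0.999 -0.003 -0.042]
 [-0.004 -1.    -0.019]]
```

View pics/w14.png

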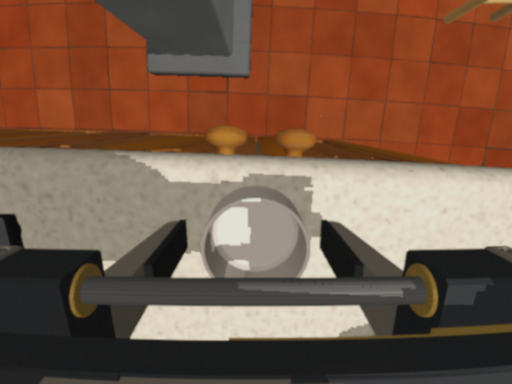

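```bash
python3 - <<'E'
from h import *
d=snap('wrist'); print(np.round(at(d,255.5,187,.04),4),np.round(at(d,255.5,240,.04),4),np.round(at(d,202,240,.04),4),np.round(at(d,309,240,.04),4))
E
```

```text
[0.3669 0.206  0.04  ] [0.3979 0.2074 0.04  ] [0.3993 0.1768 0.04  ] [0.3966 0.238  0.04  ]
```

```bash
python3 -m handwheel '[{"hand":0.09,"tx":0.0,"ty":0.0015,"tz":0.002,"roll":0},{"hand":0.09,"tx":0.0,"ty":0.0015,"tz":0.002,"roll":0},{"hand":0.05,"tx":0.0,"ty":0.0015,"tz":0.002,"roll":0},{"hand":0.05,"tx":0.0,"ty":0.0015,"tz":0.002,"roll":0},{"hand":0.05,"tx":0.0,"ty":0.0015,"tz":0.002,"roll":0},{"hand":0.05,"tx":0.0,"ty":0.0015,"tz":0.002,"roll":0},{"hand":0.05,"tx":0.0,"ty":0.0015,"tz":0.002,"roll":0},{"hand":0.05,"tx":0.0,"ty":0.0015,"tz":0.002,"roll":0}]' 25; python3 -c "
from h import *
st();snap('wrist','w15.png');snap('side','s15.png')"
```

```text
t: 14.67
tcp_pos: [0.4023, 0.2063, 0.0111]
orientation: [0.495, 0.514, -0.506, -0.484]
wrist_force: [0.3, 0.3, -1.0]
width: 0.0638
t 14.67 tcp [0.4023 0.2063 0.0111] F [ 0.3  0.3 -1. ] w 0.0638
q [ 0.48   0.406  2.155 -0.022  0.565 -1.114]
[[-0.041  0.019 -0.999]
 [ 0.999 -0.003 -0.041]
 [-0.004 -1.    -0.019]]
```

View pics/w15.png

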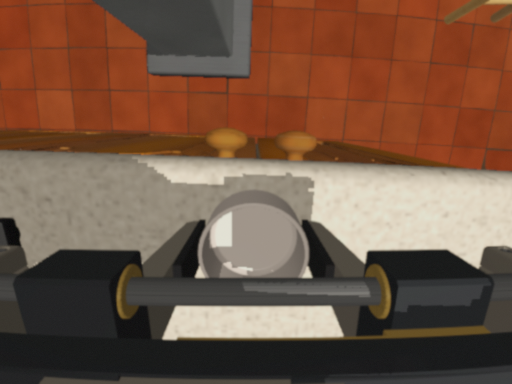

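View pics/s15.png

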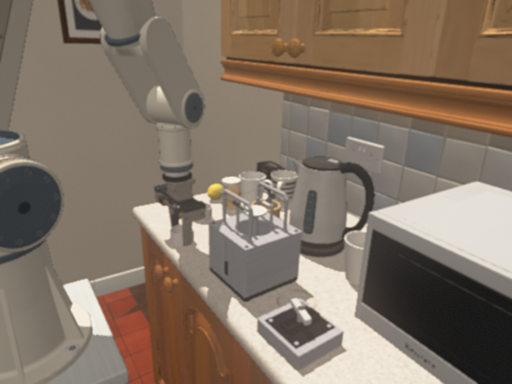

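```bash
python3 -m handwheel '[{"hand":0.05,"tx":0.0,"ty":-0.02,"tz":0,"roll":0},{"hand":0.05,"tx":0.0,"ty":-0.06,"tz":0,"roll":0},{"hand":0.05,"tx":0.0,"ty":-0.1,"tz":0,"roll":0},{"hand":0.05,"tx":0.0,"ty":-0.14,"tz":0,"roll":0},{"hand":0.05,"tx":0.0,"ty":-0.18,"tz":0,"roll":0},{"hand":0.05,"tx":0.0,"ty":-0.22,"tz":0,"roll":0},{"hand":0.05,"tx":0.0,"ty":-0.26,"tz":0,"roll":0},{"hand":0.05,"tx":-0.02,"ty":-0.265,"tz":-0.005,"roll":0},{"hand":0.05,"tx":-0.055,"ty":-0.265,"tz":-0.015,"roll":0},{"hand":0.05,"tx":-0.09,"ty":-0.265,"tz":-0.025,"roll":0},{"hand":0.05,"tx":-0.125,"ty":-0.265,"tz":-0.035,"roll":0},{"hand":0.05,"tx":-0.16,"ty":-0.265,"tz":-0.045,"roll":0},{"hand":0.05,"tx":-0.195,"ty":-0.265,"tz":-0.055,"roll":0},{"hand":0.05,"tx":-0.225,"ty":-0.265,"tz":-0.063,"roll":0},{"hand":0.05,"tx":-0.245,"ty":-0.265,"tz":-0.07,"roll":0},{"hand":0.05,"tx":-0.245,"ty":-0.265,"tz":-0.07,"roll":0},{"hand":0.05,"tx":-0.245,"ty":-0.265,"tz":-0.07,"roll":0},{"hand":0.05,"tx":-0.245,"ty":-0.265,"tz":-0.07,"roll":0}]' 50; python3 -c "
from h import *
st();snap('wrist','w16.png');snap('side','s16.png');st();go(.478,-.0365,.23,92.4)"
```

```text
t: 16.27
tcp_pos: [0.4767, -0.0343, 0.278]
orientation: [0.495, 0.514, -0.506, -0.484]
wrist_force: [-0.6, 0.2, -2.1]
width: 0.0632
t 16.27 tcp [ 0.4767 -0.0343  0.278 ] F [-0.6  0.2 -2.1] w 0.0632
q [-0.074  0.047  1.872 -0.002  1.204 -1.685]
[[-0.041  0.018 -0.999]
 [ 0.999 -0.003 -0.041]
 [-0.004 -1.    -0.018]]
t 16.37 tcp [ 0.4768 -0.0338  0.2783] F [ 0.2  0.5 -0.9] w 0.0632
q [-0.073  0.047  1.872 -0.002  1.203 -1.685]
[[-0.043  0.018 -0.999]
 [ 0.999 -0.003 -0.043]
 [-0.004 -1.    -0.018]]
tx -0.0026 ty 0.0483 tz -0.0002 roll 0.0 rows>=1.2 (cur yaw 92.44)
```

View pics/w16.png

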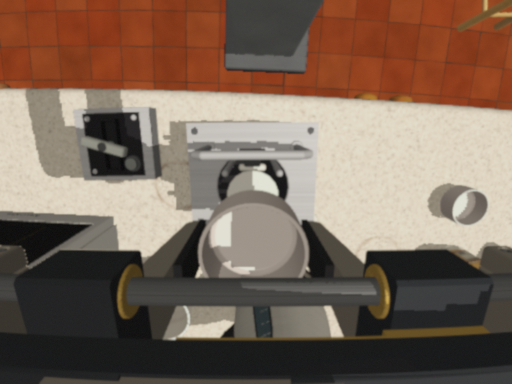

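View pics/s16.png

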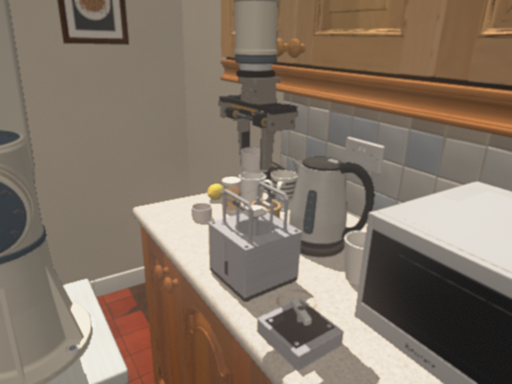

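```bash
python3 - <<'E'
from h import *
d=snap('wrist'); s=st()
f=at(d,254,190,.307); print('rim front',np.round(f,4),'centre',np.round(f+np.array([.032,0.0014,0]),4)); print(np.round(at(d,199,240,.307),4),np.round(at(d,309,240,.307),4))
for n,u,v,z in [('d2',193,131,.133),('d3',311,130,.133),('hoopL',190,153,.218),('hoopR',312,153,.218),('hoopmid',251,152.5,.218)]: print(n,np.round(at(d,u,v,z),4))
a=cv2.imread('pics/w16.png'); cv2.imwrite('pics/w16z.png',cv2.resize(a[115:265,180:330],(600,600),interpolation=cv2.INTER_CUBIC))
E
```

```text
t 16.42 tcp [ 0.4769 -0.0337  0.2783] F [ 0.1  0.1 -2.2] w 0.0632
q [-0.073  0.047  1.872 -0.002  1.203 -1.686]
[[-0.043  0.019 -0.999]
 [ 0.999 -0.003 -0.043]
 [-0.004 -1.    -0.019]]
rim front [ 0.4406 -0.035   0.307 ] centre [ 0.4726 -0.0336  0.307 ]
[ 0.4711 -0.0648  0.307 ] [ 0.4683 -0.0026  0.307 ]
d2 [ 0.4166 -0.1058  0.133 ]
d3 [0.4096 0.0285 0.133 ]
hoopL [ 0.4322 -0.0898  0.218 ]
hoopR [0.4277 0.0136 0.218 ]
hoopmid [ 0.4297 -0.0381  0.218 ]
```

View pics/w16z.png

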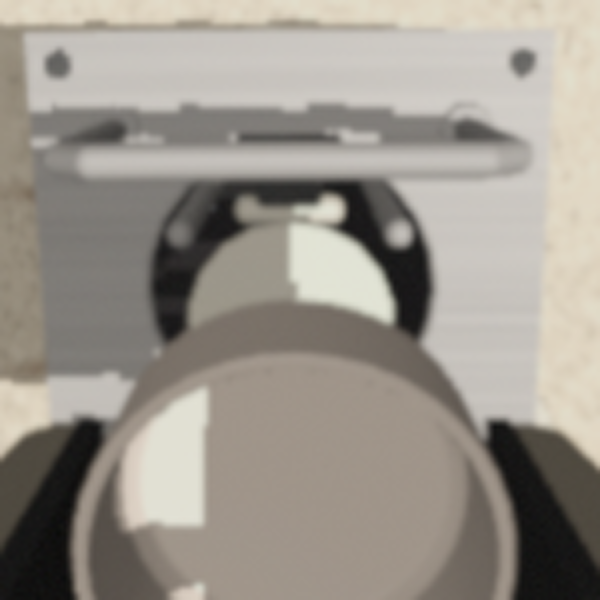

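```bash
python3 - <<'E'
from h import *
d=snap('wrist'); s=st()
g=lambda u,v:(180+u/4-.4,115+v/4-.4)
for n,u,v,z in [('rimfront',295,352,.307),('rimL',72,540,.307),('rimR',516,540,.307),('rodR',180,233,.19),('rodL',400,233,.19),('hoopc',290,158,.216),('d2',58,64,.133),('d3',523,62,.133),('platfront',293,222,.174),('catch',290,210,.178)]: print(n,np.round(at(d,*g(u,v),z),4))
M=R.from_quat(s['orientation']).as_matrix(); T=np.linalg.inv(np.array(d['mount']))
# predicted pixel of point on grip axis at tool (0,-.029,0)+rim front (0,-.029,+.032)
c=d['Tw']
for p in [(0,-.029,.032),(0,-.029,0),(-.032,-.029,0),(.032,-.029,0)]:
    w=np.array(s['tcp_pos'])+M@np.array(p); q=proj(d,w); print(p,np.round(w,4),np.round((q-[180,115])*4))
E
```

```text
t 16.47 tcp [ 0.477  -0.0338  0.2784] F [-0.7 -0.5 -0.9] w 0.0636
q [-0.073  0.047  1.872 -0.002  1.203 -1.686]
[[-0.043  0.019 -0.999]
 [ 0.999 -0.003 -0.043]
 [-0.004 -1.    -0.019]]
rimfront [ 0.4478 -0.035   0.307 ]
rimL [ 0.4772 -0.0657  0.307 ]
rimR [ 0.4743 -0.0022  0.307 ]
rodR [ 0.4533 -0.0629  0.19  ]
rodL [ 0.4509 -0.0098  0.19  ]
hoopc [ 0.4313 -0.0371  0.216 ]
d2 [ 0.4162 -0.1045  0.133 ]
d3 [0.4099 0.0277 0.133 ]
platfront [ 0.452  -0.0357  0.174 ]
catch [ 0.4484 -0.0366  0.178 ]
(0, -0.029, 0.032) [ 0.4445 -0.0351  0.3068] [294. 327.]
(0, -0.029, 0) [ 0.4764 -0.0337  0.3074] [294. 544.]
(-0.032, -0.029, 0) [ 0.4778 -0.0656  0.3075] [ 70. 544.]
(0.032, -0.029, 0) [ 0.4751 -0.0017  0.3072] [518. 544.]
```

```bash
python3 - <<'E'
from h import *
go(.4758,-.0354,.22,92.3);go(.4758,-.0354,.15,92.3)
E
```

```text
tx -0.0014 ty 0.0583 tz 0.0023 roll 0.2 rows>=1.4 (cur yaw 92.46)
tx -0.0011 ty 0.1283 tz 0.0036 roll 0.2 rows>=3.1 (cur yaw 92.46)
```

```bash
python3 -m handwheel '[{"hand":0.05,"tx":-0.0014,"ty":0.015,"tz":0.0023,"roll":0.2},{"hand":0.05,"tx":-0.0014,"ty":0.035,"tz":0.0023,"roll":0.2},{"hand":0.05,"tx":-0.0014,"ty":0.05,"tz":0.0023,"roll":0.2},{"hand":0.05,"tx":-0.0014,"ty":0.058,"tz":0.0023,"roll":0.2},{"hand":0.05,"tx":-0.0014,"ty":0.058,"tz":0.0023,"roll":0.2},{"hand":0.05,"tx":-0.0014,"ty":0.058,"tz":0.0023,"roll":0.2}]' 50; python3 -c "
from h import *
st();d=snap('wrist','w17.png');
a=d['image'];cv2.imwrite('pics/w17z.png',cv2.resize(a[115:265,180:330],(600,600),interpolation=cv2.INTER_CUBIC));st()"
```

```text
t: 16.97
tcp_pos: [0.4758, -0.0351, 0.2205]
orientation: [0.495, 0.514, -0.506, -0.484]
wrist_force: [0.1, -0.0, -1.0]
width: 0.0632
t 16.97 tcp [ 0.4758 -0.0351  0.2205] F [ 0.1 -0.  -1. ] w 0.0632
q [-0.075  0.103  1.946 -0.002  1.074 -1.686]
[[-0.04   0.018 -0.999]
 [ 0.999 -0.003 -0.04 ]
 [-0.004 -1.    -0.018]]
t 17.02 tcp [ 0.4763 -0.0352  0.2211] F [ 0.3 -0.6 -0.9] w 0.0634
q [-0.076  0.102  1.945 -0.002  1.074 -1.686]
[[-0.04   0.02  -0.999]
 [ 0.999 -0.003 -0.04 ]
 [-0.004 -1.    -0.019]]
```

View pics/w17z.png

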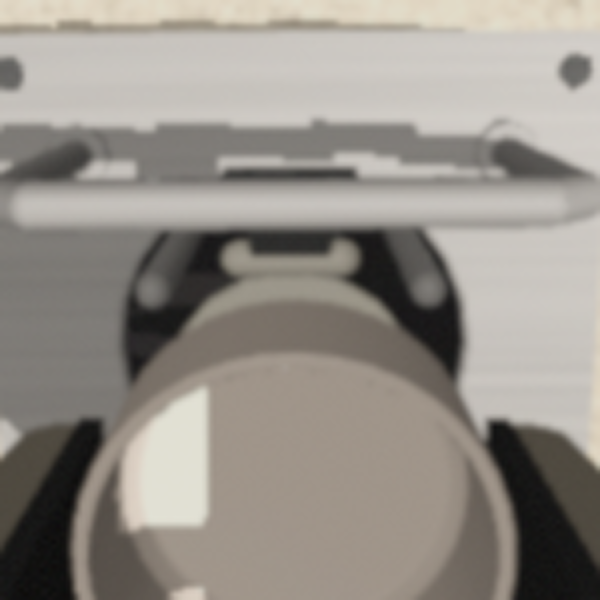

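```bash
python3 - <<'E'
from h import *
d=snap('wrist'); s=st()
g=lambda u,v:(180+u/4-.4,115+v/4-.4)
zr=s['tcp_pos'][2]+.029
for n,u,v,z in [('rimfront',295,352,zr),('rimL',72,540,zr),('rimR',516,540,zr),('rodR',152,288,.19),('rodL',428,286,.19),('hoopc',290,200,.216),('catchmid',290,248,.182),('d2',8,74,.133),('d3',575,70,.133)]: print(n,np.round(at(d,*g(u,v),z),4))
E
```

```text
t 17.07 tcp [ 0.4765 -0.0353  0.2213] F [-0.6  0.1 -0.6] w 0.0637
q [-0.076  0.102  1.945 -0.002  1.074 -1.686]
[[-0.04   0.02  -0.999]
 [ 0.999 -0.003 -0.04 ]
 [-0.004 -1.    -0.02 ]]
rimfront [ 0.4469 -0.0364  0.2503]
rimL [ 0.4762 -0.067   0.2503]
rimR [ 0.4735 -0.0038  0.2503]
rodR [ 0.4531 -0.0636  0.19  ]
rodL [ 0.4505 -0.0111  0.19  ]
hoopc [ 0.4314 -0.0379  0.216 ]
catchmid [ 0.4458 -0.0376  0.182 ]
d2 [ 0.4165 -0.1052  0.133 ]
d3 [0.4102 0.0271 0.133 ]
```

```bash
python3 -c "
from h import *
go(.4759,-.036,.196,92.3)"; 
```

```text
tx -0.0006 ty 0.0253 tz 0.0011 roll -0.0 rows>=0.6 (cur yaw 92.28)
```

```bash
python3 -m handwheel '[{"hand":0.05,"tx":-0.0006,"ty":0.007,"tz":0.001,"roll":0},{"hand":0.05,"tx":-0.0006,"ty":0.013,"tz":0.001,"roll":0},{"hand":0.05,"tx":-0.0006,"ty":0.019,"tz":0.001,"roll":0},{"hand":0.05,"tx":-0.0006,"ty":0.025,"tz":0.001,"roll":0},{"hand":0.05,"tx":-0.0006,"ty":0.025,"tz":0.001,"roll":0},{"hand":0.05,"tx":-0.0006,"ty":0.025,"tz":0.001,"roll":0}]' 50; python3 -c "
from h import *
st();d=snap('wrist','w18.png');
a=d['image'];cv2.imwrite('pics/w18z.png',cv2.resize(a[115:265,180:330],(600,600),interpolation=cv2.INTER_CUBIC));go(.4759,-.036,.17,92.3)"
```

```text
t: 17.57
tcp_pos: [0.4757, -0.036, 0.1957]
orientation: [0.496, 0.514, -0.506, -0.484]
wrist_force: [0.3, -0.1, -1.7]
width: 0.0633
t 17.57 tcp [ 0.4757 -0.036   0.1957] F [ 0.3 -0.1 -1.7] w 0.0633
q [-0.077  0.132  1.974 -0.002  1.017 -1.687]
[[-0.04   0.019 -0.999]
 [ 0.999 -0.003 -0.04 ]
 [-0.004 -1.    -0.019]]
tx 0.0001 ty 0.0261 tz 0.0005 roll -0.0 rows>=0.6 (cur yaw 92.28)
```

View pics/w18z.png

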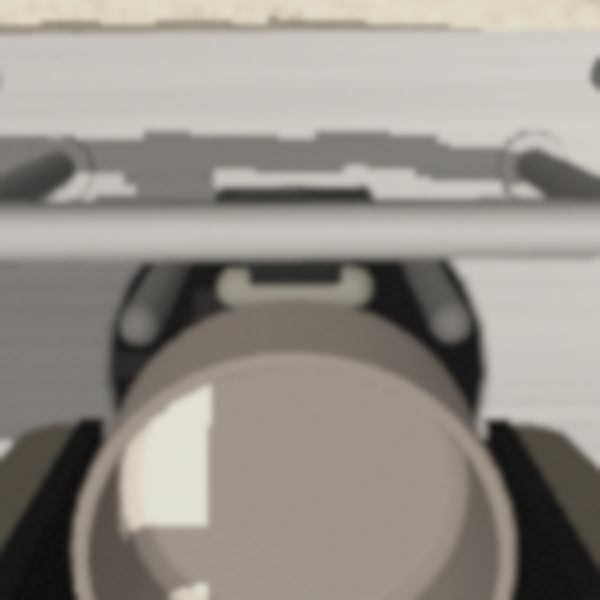

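```bash
python3 -m handwheel '[{"hand":0.05,"tx":0,"ty":0.006,"tz":0.0005,"roll":0},{"hand":0.05,"tx":0,"ty":0.012,"tz":0.0005,"roll":0},{"hand":0.05,"tx":0,"ty":0.018,"tz":0.0005,"roll":0},{"hand":0.05,"tx":0,"ty":0.024,"tz":0.0005,"roll":0},{"hand":0.05,"tx":0,"ty":0.024,"tz":0.0005,"roll":0}]' 60; python3 -c "
from h import *
st();d=snap('wrist','w19.png');
a=d['image'];cv2.imwrite('pics/w19z.png',cv2.resize(a[115:265,180:330],(600,600),interpolation=cv2.INTER_CUBIC));go(.4759,-.036,.144,92.3)"
```

```text
t: 18.03
tcp_pos: [0.4764, -0.0361, 0.1714]
orientation: [0.496, 0.514, -0.506, -0.484]
wrist_force: [3.2, -0.5, -6.1]
width: 0.0633
t 18.03 tcp [ 0.4764 -0.0361  0.1714] F [ 3.2 -0.5 -6.1] w 0.0633
q [-0.078  0.163  1.998 -0.002  0.959 -1.687]
[[-0.04   0.021 -0.999]
 [ 0.999 -0.003 -0.04 ]
 [-0.004 -1.    -0.021]]
tx 0.0003 ty 0.0276 tz 0.0010 roll -0.0 rows>=0.7 (cur yaw 92.28)
```

View pics/w19z.png

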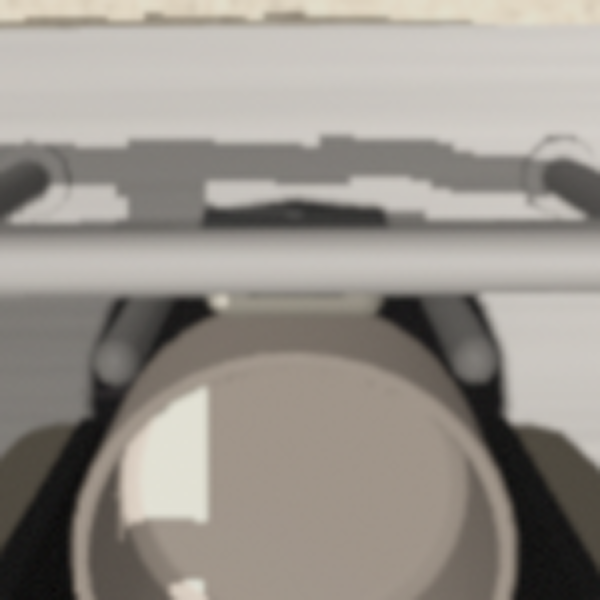

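```bash
python3 -c "
from h import *
st();snap('top');st();d=snap('side','s19.png')
a=d['image'];cv2.imwrite('pics/s19z.png',cv2.resize(a[140:290,190:340],(600,600),interpolation=cv2.INTER_CUBIC))"
```

```text
t 18.08 tcp [ 0.4763 -0.0361  0.1716] F [ 3.7 -0.3 -7. ] w 0.0632
q [-0.078  0.163  1.998 -0.002  0.96  -1.687]
[[-0.04   0.021 -0.999]
 [ 0.999 -0.003 -0.04 ]
 [-0.004 -1.    -0.02 ]]
t 18.13 tcp [ 0.4762 -0.0361  0.1717] F [ 3.4 -0.9 -5.9] w 0.0631
q [-0.078  0.163  1.998 -0.002  0.96  -1.687]
[[-0.04   0.02  -0.999]
 [ 0.999 -0.003 -0.04 ]
 [-0.004 -1.    -0.02 ]]
```

View pics/s19z.png

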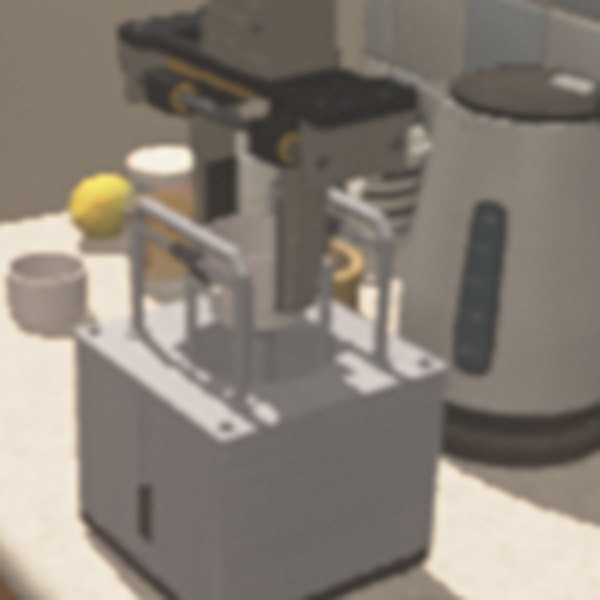

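```bash
python3 -m handwheel '[{"hand":0.05,"tx":0,"ty":0.006,"tz":0.0005,"roll":0},{"hand":0.05,"tx":0,"ty":0.012,"tz":0.0008,"roll":0},{"hand":0.05,"tx":0,"ty":0.018,"tz":0.0008,"roll":0},{"hand":0.05,"tx":0,"ty":0.022,"tz":0.0008,"roll":0},{"hand":0.05,"tx":0,"ty":0.022,"tz":0.0008,"roll":0}]' 60; python3 -c "
from h import *
st();d=snap('wrist','w20.png');
a=d['image'];cv2.imwrite('pics/w20z.png',cv2.resize(a[115:265,180:330],(600,600),interpolation=cv2.INTER_CUBIC));go(.4759,-.036,.142,92.3)"
```

```text
t: 18.6
tcp_pos: [0.4758, -0.0361, 0.1492]
orientation: [0.496, 0.514, -0.506, -0.484]
wrist_force: [5.3, -0.6, -9.8]
width: 0.0635
t 18.6 tcp [ 0.4758 -0.0361  0.1492] F [ 5.3 -0.6 -9.8] w 0.0635
q [-7.800e-02  1.930e-01  2.020e+00 -2.000e-03  9.080e-01 -1.687e+00]
[[-0.04   0.02  -0.999]
 [ 0.999 -0.003 -0.04 ]
 [-0.004 -1.    -0.02 ]]
tx 0.0002 ty 0.0073 tz -0.0003 roll -0.0 rows>=0.2 (cur yaw 92.28)
```

View pics/w20z.png

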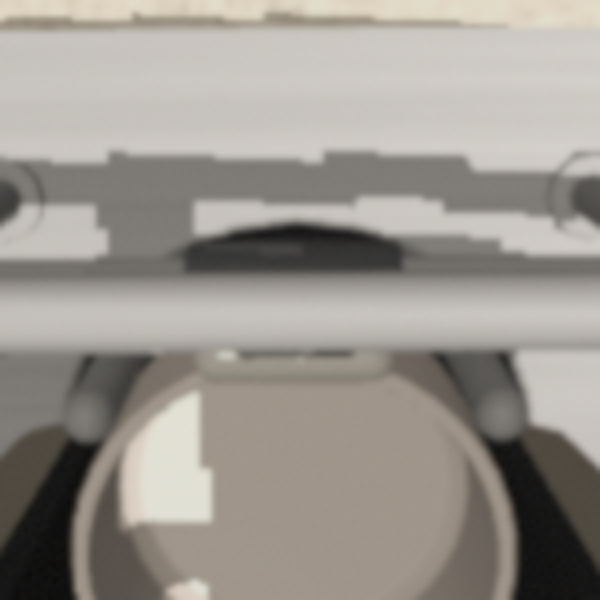

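```bash
python3 -m handwheel '[{"hand":0.05,"tx":0,"ty":0.002,"tz":-0.001,"roll":0},{"hand":0.05,"tx":0,"ty":0.004,"tz":-0.001,"roll":0},{"hand":0.05,"tx":0,"ty":0.006,"tz":-0.001,"roll":0},{"hand":0.05,"tx":0,"ty":0.0075,"tz":-0.001,"roll":0},{"hand":0.05,"tx":0,"ty":0.0075,"tz":-0.001,"roll":0}]' 60; python3 -c "
from h import *
st();d=snap('wrist','w21.png');
a=d['image'];cv2.imwrite('pics/w21z.png',cv2.resize(a[115:265,180:330],(600,600),interpolation=cv2.INTER_CUBIC));go(.4759,-.036,.142,92.3)"
```

```text
t: 19.07
tcp_pos: [0.476, -0.0361, 0.1415]
orientation: [0.495, 0.514, -0.506, -0.485]
wrist_force: [-3.5, 1.0, 4.4]
width: 0.0636
t 19.07 tcp [ 0.476  -0.0361  0.1415] F [-3.5  1.   4.4] w 0.0636
q [-7.800e-02  2.060e-01  2.025e+00 -2.000e-03  8.930e-01 -1.687e+00]
[[-0.04   0.018 -0.999]
 [ 0.999 -0.003 -0.04 ]
 [-0.004 -1.    -0.018]]
tx 0.0001 ty -0.0003 tz 0.0002 roll -0.0 rows>=0.0 (cur yaw 92.28)
```

View pics/w21z.png

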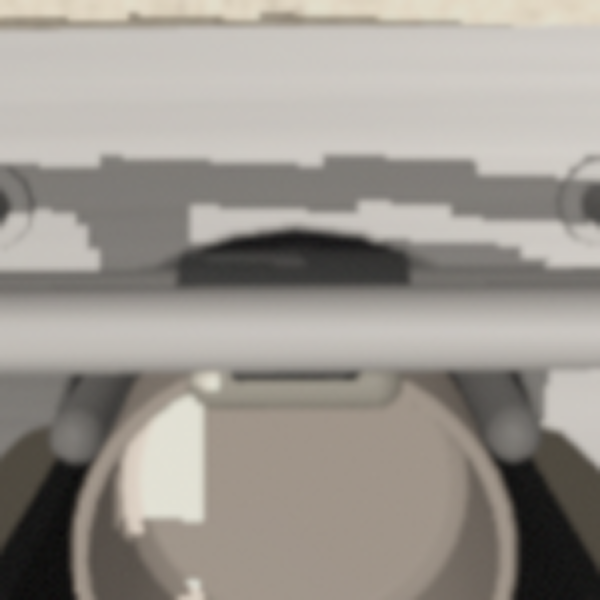

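```bash
python3 -m handwheel '[{"hand":0.085,"tx":0,"ty":0,"tz":0,"roll":0},{"hand":0.085,"tx":0,"ty":0,"tz":0,"roll":0},{"hand":0.085,"tx":0,"ty":0,"tz":0,"roll":0},{"hand":0.085,"tx":0,"ty":0,"tz":0,"roll":0}]' 50; python3 -c "
from h import *
st();d=snap('wrist','w22.png');
a=d['image'];cv2.imwrite('pics/w22z.png',cv2.resize(a[115:265,180:330],(600,600),interpolation=cv2.INTER_CUBIC))"
```

```text
t: 19.45
tcp_pos: [0.4766, -0.0361, 0.1418]
orientation: [0.496, 0.514, -0.506, -0.484]
wrist_force: [0.6, -0.4, 0.2]
width: 0.0848
t 19.45 tcp [ 0.4766 -0.0361  0.1418] F [ 0.6 -0.4  0.2] w 0.0848
q [-7.800e-02  2.060e-01  2.024e+00 -2.000e-03  8.920e-01 -1.687e+00]
[[-0.04   0.019 -0.999]
 [ 0.999 -0.003 -0.04 ]
 [-0.004 -1.    -0.019]]
```

View pics/w22z.png

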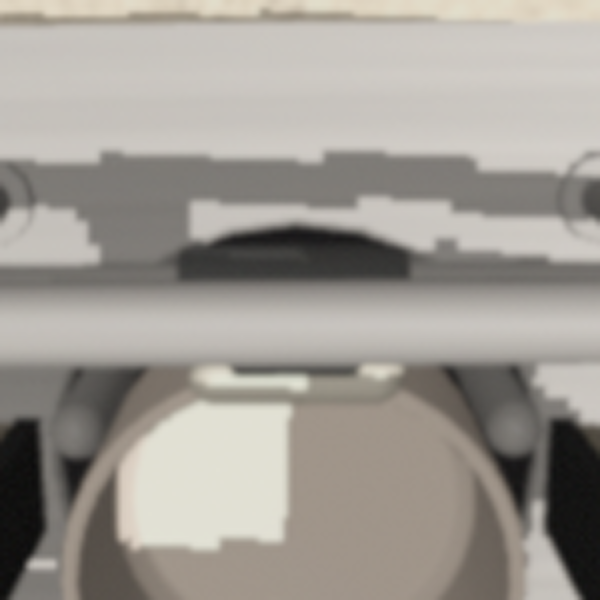

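```bash
python3 -m handwheel '[{"hand":0.085,"tx":0,"ty":-0.02,"tz":0,"roll":0},{"hand":0.085,"tx":0,"ty":-0.06,"tz":0,"roll":0},{"hand":0.085,"tx":0,"ty":-0.1,"tz":0,"roll":0},{"hand":0.085,"tx":0,"ty":-0.13,"tz":0,"roll":0},{"hand":0.085,"tx":0,"ty":-0.13,"tz":0,"roll":0},{"hand":0.085,"tx":0,"ty":-0.13,"tz":0,"roll":0}]' 50; python3 -c "
from h import *
d=snap('wrist','w23.png');snap('top','t23.png');snap('side','s23.png');st();go(.517,.318,.25,92.3)"
```

```text
t: 20.0
tcp_pos: [0.4752, -0.0358, 0.2734]
orientation: [0.497, 0.515, -0.505, -0.483]
wrist_force: [-0.3, 0.2, -0.6]
width: 0.0849
t 20.15 tcp [ 0.4732 -0.0357  0.2704] F [-0.8 -0.1 -0.9] w 0.0848
q [-0.077  0.049  1.888 -0.002  1.187 -1.687]
[[-0.04   0.017 -0.999]
 [ 0.999 -0.003 -0.04 ]
 [-0.004 -1.    -0.017]]
tx 0.3517 ty 0.0201 tz -0.0575 roll -0.0 rows>=8.6 (cur yaw 92.28)
```

View pics/w23.png

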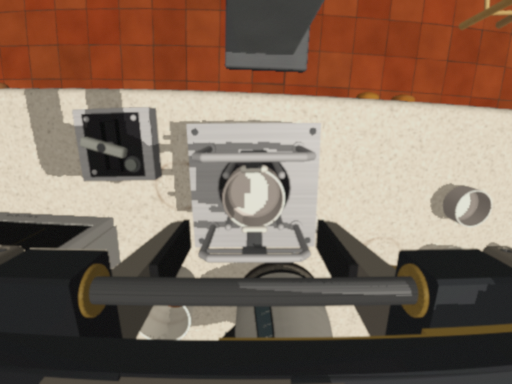

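View pics/s23.png

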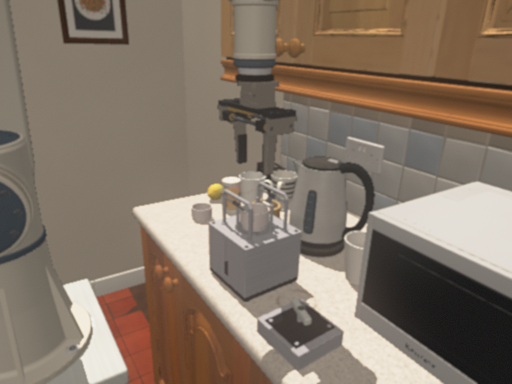

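View pics/t23.png

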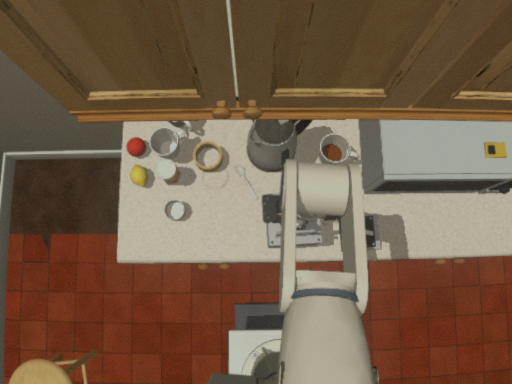

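```bash
python3 -m handwheel '[{"hand":0.09,"tx":0.04,"ty":0,"tz":-0.005,"roll":0},{"hand":0.09,"tx":0.08,"ty":0,"tz":-0.012,"roll":0},{"hand":0.09,"tx":0.12,"ty":0,"tz":-0.02,"roll":0},{"hand":0.09,"tx":0.16,"ty":0,"tz":-0.028,"roll":0},{"hand":0.09,"tx":0.2,"ty":0,"tz":-0.036,"roll":0},{"hand":0.09,"tx":0.24,"ty":0.0,"tz":-0.042,"roll":0},{"hand":0.09,"tx":0.28,"ty":0.02,"tz":-0.048,"roll":0},{"hand":0.09,"tx":0.315,"ty":0.05,"tz":-0.053,"roll":0},{"hand":0.09,"tx":0.34,"ty":0.085,"tz":-0.057,"roll":0},{"hand":0.09,"tx":0.3537,"ty":0.12,"tz":-0.057,"roll":0},{"hand":0.09,"tx":0.3537,"ty":0.14,"tz":-0.057,"roll":0},{"hand":0.09,"tx":0.3537,"ty":0.14,"tz":-0.057,"roll":0},{"hand":0.09,"tx":0.3537,"ty":0.14,"tz":-0.057,"roll":0},{"hand":0.09,"tx":0.3537,"ty":0.14,"tz":-0.057,"roll":0}]' 50; python3 -c "
from h import *
snap('top');d=snap('wrist','w24.png');snap('side','s24.png');st();go(.517,.32,.05,92.3)
a=d['image'];cv2.imwrite('pics/w24z.png',cv2.resize(a[115:265,180:330],(600,600),interpolation=cv2.INTER_CUBIC))"
```

```text
t: 21.32
tcp_pos: [0.5188, 0.3193, 0.1307]
orientation: [0.495, 0.513, -0.506, -0.485]
wrist_force: [-0.1, -0.0, 0.3]
width: 0.0898
t 21.47 tcp [0.5196 0.3196 0.1321] F [-0.1 -1.  -0.1] w 0.09
q [ 0.556  0.41   1.752 -0.014  0.965 -1.046]
[[-0.039  0.019 -0.999]
 [ 0.999 -0.001 -0.039]
 [-0.002 -1.    -0.019]]
tx 0.0007 ty 0.0820 tz 0.0042 roll -0.1 rows>=2.0 (cur yaw 92.23)
```

View pics/w24.png

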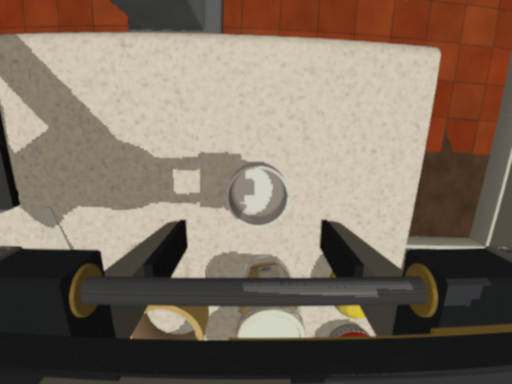

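View pics/w24z.png

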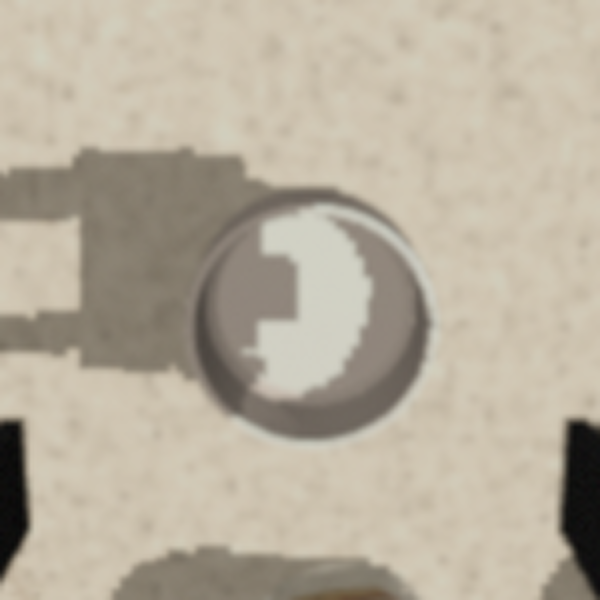

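```bash
python3 - <<'E'
from h import *
d=snap('wrist'); s=st()
g=lambda u,v:(180+u/4-.4,115+v/4-.4)
for u,v in [(313,203),(313,443),(193,323),(434,323)]: print(np.round(at(d,*g(u,v),.04),4))
go(.5165,.3235,.011,92.3)
E
```

```text
t 21.52 tcp [0.5195 0.3196 0.132 ] F [ 0.4  0.1 -0.2] w 0.0903
q [ 0.556  0.41   1.752 -0.014  0.965 -1.046]
[[-0.039  0.019 -0.999]
 [ 0.999 -0.001 -0.039]
 [-0.002 -1.    -0.019]]
[0.4879 0.3225 0.04  ]
[0.5501 0.3252 0.04  ]
[0.5193 0.2938 0.04  ]
[0.5169 0.3541 0.04  ]
tx 0.0043 ty 0.1209 tz 0.0052 roll -0.1 rows>=2.9 (cur yaw 92.24)
```

```bash
python3 -m handwheel '[{"hand":0.09,"tx":0.003,"ty":0.03,"tz":0.001,"roll":0},{"hand":0.09,"tx":0.0038,"ty":0.06,"tz":0.002,"roll":0},{"hand":0.09,"tx":0.0038,"ty":0.09,"tz":0.0022,"roll":0},{"hand":0.09,"tx":0.0038,"ty":0.115,"tz":0.0022,"roll":0},{"hand":0.09,"tx":0.0038,"ty":0.121,"tz":0.0022,"roll":0},{"hand":0.09,"tx":0.0038,"ty":0.121,"tz":0.0022,"roll":0},{"hand":0.09,"tx":0.0038,"ty":0.121,"tz":0.0022,"roll":0},{"hand":0.09,"tx":0.0038,"ty":0.121,"tz":0.0022,"roll":0}]' 50; python3 -c "
from h import *
st();d=snap('wrist','w25.png')
a=d['image'];cv2.imwrite('pics/w25z.png',cv2.resize(a[115:265,180:330],(600,600),interpolation=cv2.INTER_CUBIC))"
```

```text
t: 22.18
tcp_pos: [0.5209, 0.3239, 0.0131]
orientation: [0.496, 0.515, -0.504, -0.485]
wrist_force: [0.4, 0.5, 0.9]
width: 0.0899
t 22.18 tcp [0.5209 0.3239 0.0131] F [0.4 0.5 0.9] w 0.0899
q [ 0.561  0.574  1.808 -0.017  0.741 -1.037]
[[-0.039  0.022 -0.999]
 [ 0.999  0.    -0.039]
 [-0.001 -1.    -0.022]]
```

View pics/w25z.png

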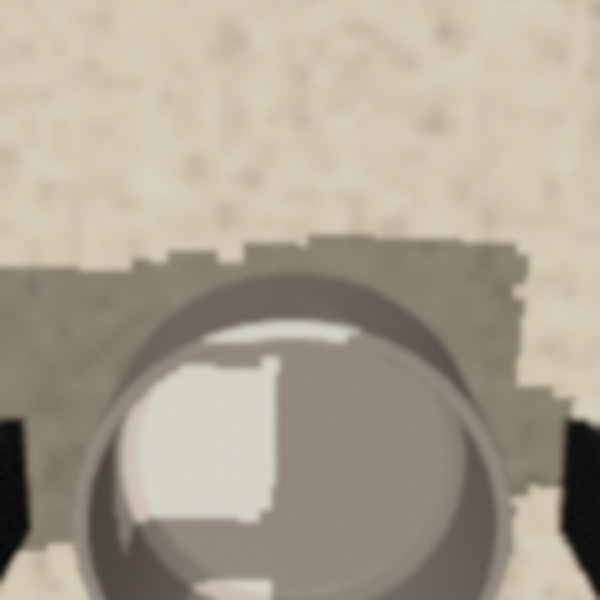

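```bash
python3 -m handwheel '[{"hand":0.09,"tx":0,"ty":0.0015,"tz":0.0008,"roll":0},{"hand":0.05,"tx":0,"ty":0.0015,"tz":0.0008,"roll":0},{"hand":0.05,"tx":0,"ty":0.0015,"tz":0.0008,"roll":0},{"hand":0.05,"tx":0,"ty":0.0015,"tz":0.0008,"roll":0},{"hand":0.05,"tx":0,"ty":0.0015,"tz":0.0008,"roll":0},{"hand":0.05,"tx":0,"ty":0.0015,"tz":0.0008,"roll":0},{"hand":0.05,"tx":0,"ty":0.0015,"tz":0.0008,"roll":0}]' 50; python3 -c "
from h import *
snap('wrist');st();
s=monitor.sense();z=s['tcp_pos'];print(z)
go(z[0],z[1],.28,92.3);go(.4786,-.036,.28,92.3)"
```

```text
t: 22.82
tcp_pos: [0.5201, 0.3239, 0.0117]
orientation: [0.496, 0.515, -0.504, -0.485]
wrist_force: [-0.7, 0.1, 3.2]
width: 0.0635
t 22.87 tcp [0.5201 0.3239 0.0117] F [-0.3  0.   3.4] w 0.0637
q [ 0.561  0.575  1.81  -0.017  0.738 -1.036]
[[-0.039  0.022 -0.999]
 [ 0.999  0.    -0.039]
 [-0.    -1.    -0.022]]
[0.52011672 0.32390535 0.01169136]
tx -0.0001 ty -0.2682 tz -0.0060 roll -0.1 rows>=6.4 (cur yaw 92.23)
tx -0.3581 ty -0.2693 tz 0.0495 roll -0.1 rows>=10.8 (cur yaw 92.23)
```

```bash
python3 -m handwheel '[{"hand":0.05,"tx":0,"ty":-0.02,"tz":0,"roll":0},{"hand":0.05,"tx":0,"ty":-0.06,"tz":0,"roll":0},{"hand":0.05,"tx":0,"ty":-0.1,"tz":0,"roll":0},{"hand":0.05,"tx":0,"ty":-0.14,"tz":0,"roll":0},{"hand":0.05,"tx":-0.01,"ty":-0.18,"tz":0.001,"roll":0},{"hand":0.05,"tx":-0.03,"ty":-0.22,"tz":0.004,"roll":0},{"hand":0.05,"tx":-0.06,"ty":-0.25,"tz":0.008,"roll":0},{"hand":0.05,"tx":-0.1,"ty":-0.269,"tz":0.014,"roll":0},{"hand":0.05,"tx":-0.14,"ty":-0.269,"tz":0.02,"roll":0},{"hand":0.05,"tx":-0.18,"ty":-0.269,"tz":0.025,"roll":0},{"hand":0.05,"tx":-0.22,"ty":-0.269,"tz":0.03,"roll":0},{"hand":0.05,"tx":-0.26,"ty":-0.269,"tz":0.036,"roll":0},{"hand":0.05,"tx":-0.3,"ty":-0.269,"tz":0.042,"roll":0},{"hand":0.05,"tx":-0.33,"ty":-0.269,"tz":0.046,"roll":0},{"hand":0.05,"tx":-0.35,"ty":-0.269,"tz":0.049,"roll":0},{"hand":0.05,"tx":-0.358,"ty":-0.269,"tz":0.0495,"roll":0},{"hand":0.05,"tx":-0.358,"ty":-0.269,"tz":0.0495,"roll":0},{"hand":0.05,"tx":-0.358,"ty":-0.269,"tz":0.0495,"roll":0},{"hand":0.05,"tx":-0.358,"ty":-0.269,"tz":0.0495,"roll":0}]' 50; python3 -c "
from h import *
snap('top');snap('side','s26.png');d=snap('wrist','w26.png');st()
a=d['image'];cv2.imwrite('pics/w26z.png',cv2.resize(a[115:265,180:330],(600,600),interpolation=cv2.INTER_CUBIC))"
```

```text
t: 24.45
tcp_pos: [0.4787, -0.0348, 0.2795]
orientation: [0.495, 0.515, -0.504, -0.485]
wrist_force: [0.3, 0.3, -0.8]
width: 0.0637
t 24.6 tcp [ 0.4787 -0.0348  0.2796] F [-0.6  0.  -0.2] w 0.0635
q [-0.077  0.047  1.869  0.002  1.203 -1.689]
[[-0.04   0.022 -0.999]
 [ 0.999  0.001 -0.04 ]
 [-0.    -1.    -0.022]]
```

View pics/w26z.png

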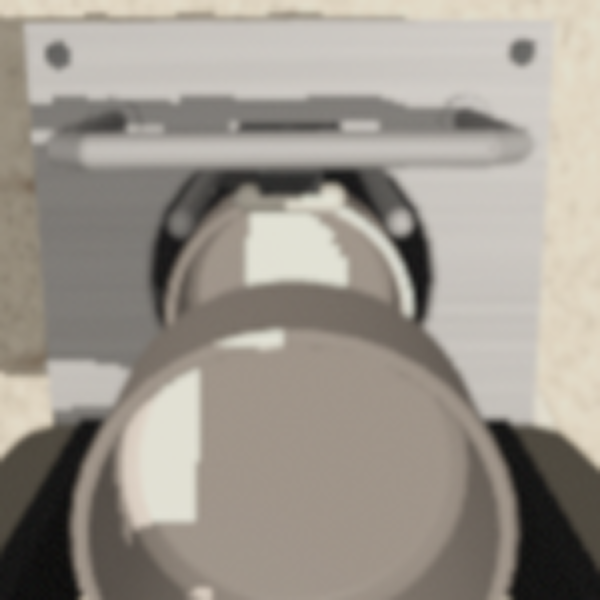

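View pics/s26.png

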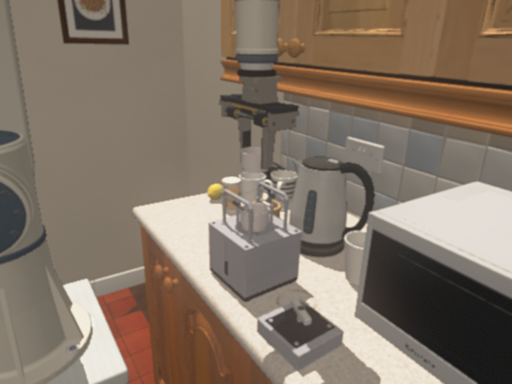

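```bash
python3 - <<'E'
from h import *
d=snap('wrist'); s=st()
g=lambda u,v:(180+u/4-.4,115+v/4-.4)
zr=s['tcp_pos'][2]+.0283
for n,u,v,z in [('rimfront',295,330,zr),('rimL',72,535,zr),('rimR',517,535,zr),('rodR',180,221,.19),('rodL',400,221,.19),('hoopc',290,148,.216),('d2',58,54,.133),('d3',522,51,.133)]: print(n,np.round(at(d,*g(u,v),z),4))
E
```

```text
t 24.65 tcp [ 0.4787 -0.0349  0.2796] F [-0.2  0.2 -0.8] w 0.0635
q [-0.078  0.047  1.869  0.002  1.203 -1.69 ]
[[-0.04   0.022 -0.999]
 [ 0.999  0.001 -0.04 ]
 [-0.    -1.    -0.022]]
rimfront [ 0.4465 -0.0362  0.3079]
rimL [ 0.4782 -0.0669  0.3079]
rimR [ 0.4756 -0.0032  0.3079]
rodR [ 0.4526 -0.0638  0.19  ]
rodL [ 0.4504 -0.0105  0.19  ]
hoopc [ 0.4314 -0.0379  0.216 ]
d2 [ 0.4156 -0.105   0.133 ]
d3 [0.4094 0.0271 0.133 ]
```

```bash
python3 -c "
from h import *
go(.4787,-.0359,.215,92.3)"
```

```text
tx -0.0010 ty 0.0646 tz 0.0015 roll 0.0 rows>=1.5 (cur yaw 92.32)
```

```bash
python3 -m handwheel '[{"hand":0.05,"tx":-0.001,"ty":0.015,"tz":0.001,"roll":0},{"hand":0.05,"tx":-0.001,"ty":0.035,"tz":0.0015,"roll":0},{"hand":0.05,"tx":-0.001,"ty":0.055,"tz":0.0015,"roll":0},{"hand":0.05,"tx":-0.001,"ty":0.0645,"tz":0.0015,"roll":0},{"hand":0.05,"tx":-0.001,"ty":0.0645,"tz":0.0015,"roll":0},{"hand":0.05,"tx":-0.001,"ty":0.0645,"tz":0.0015,"roll":0}]' 50; python3 -c "
from h import *
d=snap('wrist','w27.png');st();go(.4787,-.0359,.19,92.3)
a=d['image'];cv2.imwrite('pics/w27z.png',cv2.resize(a[115:265,180:330],(600,600),interpolation=cv2.INTER_CUBIC))"
```

```text
t: 25.15
tcp_pos: [0.4787, -0.0356, 0.2152]
orientation: [0.495, 0.515, -0.505, -0.484]
wrist_force: [0.3, 1.0, -1.0]
width: 0.0633
t 25.2 tcp [ 0.4792 -0.0357  0.2158] F [ 0.   0.  -0.9] w 0.0632
q [-0.079  0.112  1.947  0.003  1.06  -1.692]
[[-0.041  0.023 -0.999]
 [ 0.999  0.001 -0.041]
 [-0.    -1.    -0.023]]
tx -0.0001 ty 0.0258 tz 0.0011 roll 0.0 rows>=0.6 (cur yaw 92.33)
```

View pics/w27z.png

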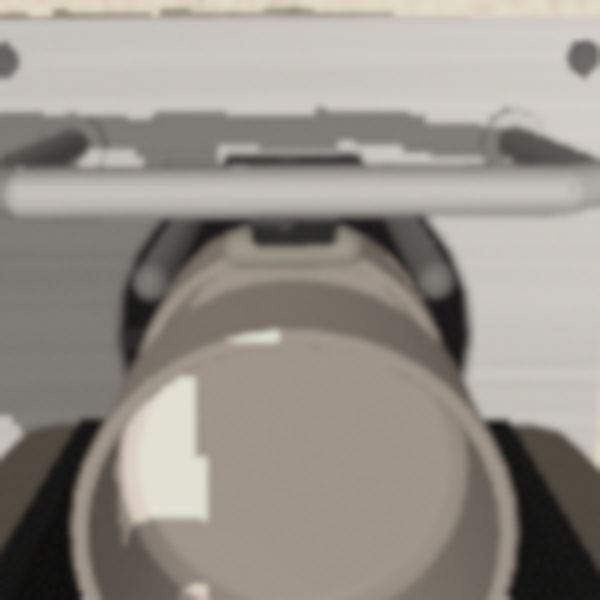

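```bash
python3 -m handwheel '[{"hand":0.05,"tx":0,"ty":0.007,"tz":0.001,"roll":0},{"hand":0.05,"tx":0,"ty":0.014,"tz":0.001,"roll":0},{"hand":0.05,"tx":0,"ty":0.02,"tz":0.001,"roll":0},{"hand":0.05,"tx":0,"ty":0.026,"tz":0.001,"roll":0},{"hand":0.05,"tx":0,"ty":0.03,"tz":0.001,"roll":0},{"hand":0.05,"tx":0,"ty":0.03,"tz":0.001,"roll":0}]' 60; python3 -c "
from h import *
d=snap('wrist','w28.png');st();go(.4787,-.0359,.16,92.3)
a=d['image'];cv2.imwrite('pics/w28z.png',cv2.resize(a[115:265,180:330],(600,600),interpolation=cv2.INTER_CUBIC))"
```

```text
t: 25.7
tcp_pos: [0.4788, -0.0358, 0.1853]
orientation: [0.495, 0.516, -0.504, -0.484]
wrist_force: [-1.4, 0.3, -0.2]
width: 0.0634
t 25.75 tcp [ 0.4788 -0.0358  0.1854] F [-0.1 -0.  -0.1] w 0.0634
q [-0.079  0.148  1.98   0.003  0.991 -1.692]
[[-0.041  0.022 -0.999]
 [ 0.999  0.001 -0.041]
 [-0.    -1.    -0.022]]
tx -0.0001 ty 0.0254 tz 0.0006 roll 0.0 rows>=0.6 (cur yaw 92.33)
```

View pics/w28z.png

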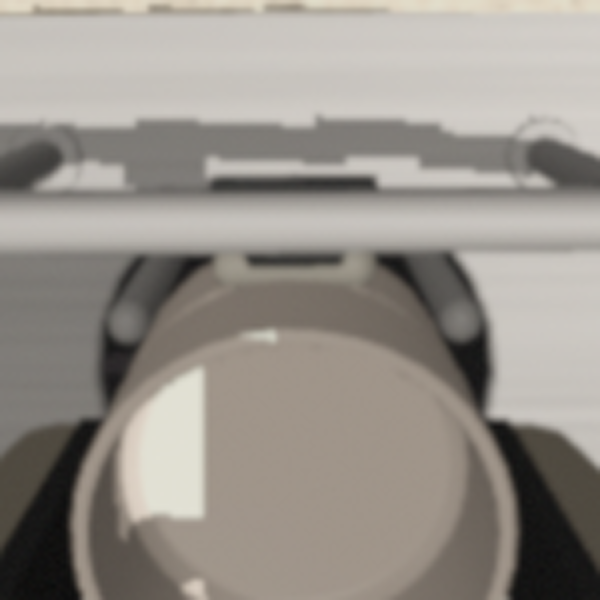

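Aligned, no side load. Push on down.

```bash
python3 -m handwheel '[{"hand":0.05,"tx":0,"ty":0.006,"tz":0.0004,"roll":0},{"hand":0.05,"tx":0,"ty":0.012,"tz":0.0006,"roll":0},{"hand":0.05,"tx":0,"ty":0.018,"tz":0.0006,"roll":0},{"hand":0.05,"tx":0,"ty":0.024,"tz":0.0006,"roll":0},{"hand":0.05,"tx":0,"ty":0.024,"tz":0.0006,"roll":0}]' 60; python3 -c "
from h import *
d=snap('wrist','w29.png');st();go(.4787,-.0359,.1415,92.3)
a=d['image'];cv2.imwrite('pics/w29z.png',cv2.resize(a[115:265,180:330],(600,600),interpolation=cv2.INTER_CUBIC))"
```

```text
t: 26.17
tcp_pos: [0.4794, -0.0359, 0.1611]
orientation: [0.496, 0.516, -0.504, -0.484]
wrist_force: [2.8, -0.1, -5.1]
width: 0.0633
t 26.22 tcp [ 0.4793 -0.0359  0.1611] F [ 4.1  0.1 -6.6] w 0.0634
q [-0.08   0.18   2.004  0.003  0.934 -1.693]
[[-0.041  0.023 -0.999]
 [ 0.999  0.    -0.041]
 [-0.001 -1.    -0.023]]
tx 0.0000 ty 0.0196 tz 0.0011 roll 0.0 rows>=0.5 (cur yaw 92.33)
```

View pics/w29z.png

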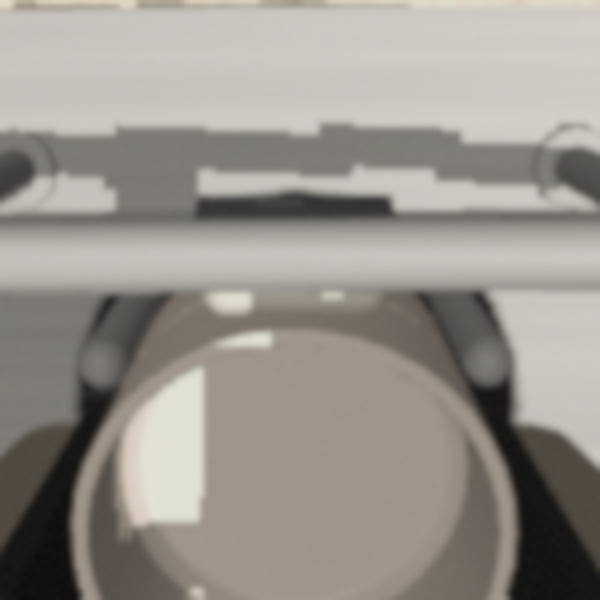

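```bash
python3 -m handwheel '[{"hand":0.05,"tx":0,"ty":0.005,"tz":0.0004,"roll":0},{"hand":0.05,"tx":0,"ty":0.01,"tz":0.0005,"roll":0},{"hand":0.05,"tx":0,"ty":0.014,"tz":0.0005,"roll":0},{"hand":0.05,"tx":0,"ty":0.017,"tz":0.0005,"roll":0},{"hand":0.05,"tx":0,"ty":0.0195,"tz":0.0005,"roll":0},{"hand":0.05,"tx":0,"ty":0.0195,"tz":0.0005,"roll":0}]' 60; python3 -c "
from h import *
d=snap('wrist','w30.png');st()
a=d['image'];cv2.imwrite('pics/w30z.png',cv2.resize(a[115:265,180:330],(600,600),interpolation=cv2.INTER_CUBIC))"
```

```text
t: 26.72
tcp_pos: [0.4796, -0.0359, 0.1417]
orientation: [0.496, 0.516, -0.504, -0.484]
wrist_force: [-1.5, -0.5, 5.2]
width: 0.0637
t 26.77 tcp [ 0.4795 -0.0359  0.1419] F [-1.1  0.3  5.6] w 0.0632
q [-0.08   0.208  2.021  0.003  0.889 -1.693]
[[-0.041  0.024 -0.999]
 [ 0.999  0.    -0.041]
 [-0.001 -1.    -0.024]]
```

View pics/w30z.png

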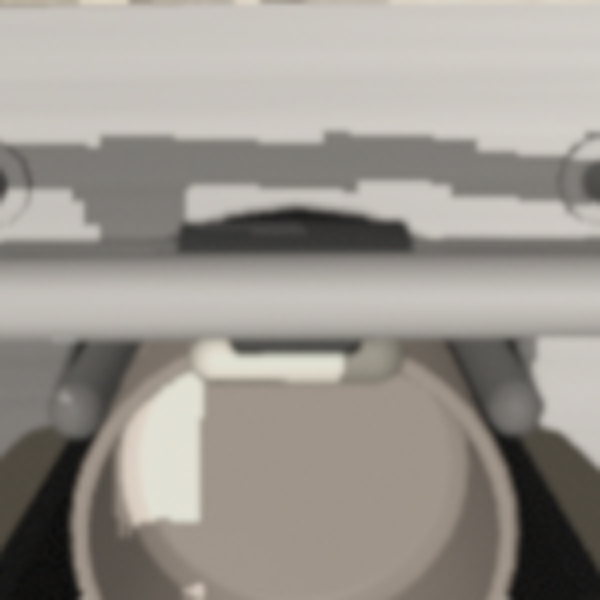

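```bash
python3 -m handwheel '[{"hand":0.085,"tx":0,"ty":0,"tz":0,"roll":0},{"hand":0.085,"tx":0,"ty":0,"tz":0,"roll":0},{"hand":0.085,"tx":0,"ty":0,"tz":0,"roll":0},{"hand":0.085,"tx":0,"ty":0,"tz":0,"roll":0},{"hand":0.085,"tx":0,"ty":-0.02,"tz":0,"roll":0},{"hand":0.085,"tx":0,"ty":-0.06,"tz":0,"roll":0},{"hand":0.085,"tx":0,"ty":-0.1,"tz":0,"roll":0},{"hand":0.085,"tx":0,"ty":-0.14,"tz":0,"roll":0},{"hand":0.085,"tx":0,"ty":-0.16,"tz":0,"roll":0},{"hand":0.085,"tx":0,"ty":-0.16,"tz":0,"roll":0},{"hand":0.085,"tx":0,"ty":-0.16,"tz":0,"roll":0}]' 50; python3 -c "
from h import *
d=snap('wrist','w31.png');st();snap('side','s31.png')
"
```

```text
t: 27.68
tcp_pos: [0.4761, -0.036, 0.3026]
orientation: [0.496, 0.516, -0.504, -0.483]
wrist_force: [-0.4, 0.5, -0.3]
width: 0.0852
t 27.73 tcp [ 0.4753 -0.0359  0.3012] F [-0.7 -0.6  0.4] w 0.085
q [-0.08   0.023  1.846  0.002  1.249 -1.693]
[[-0.041  0.023 -0.999]
 [ 0.999  0.    -0.041]
 [-0.    -1.    -0.023]]
```

View pics/w31.png

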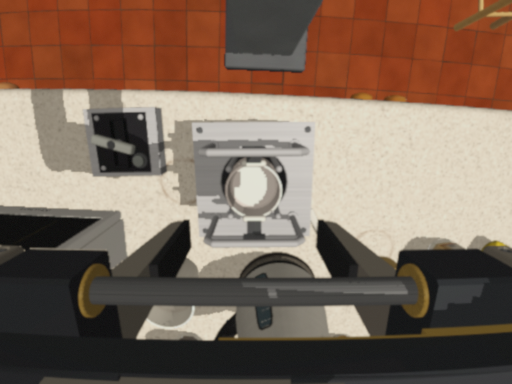

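View pics/s31.png

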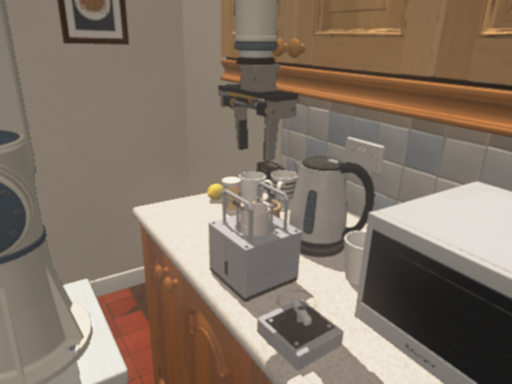

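```bash
python3 -c "
from h import *
go(.5,.15,.36,2)"
```

```text
tx 0.1847 ty -0.0589 tz -0.0339 roll 90.3 rows>=12.6 (cur yaw 92.33)
```

```bash
python3 -m handwheel '[{"hand":0.06,"tx":0.02,"ty":-0.02,"tz":-0.01,"roll":7},{"hand":0.06,"tx":0.04,"ty":-0.04,"tz":-0.02,"roll":14},{"hand":0.06,"tx":0.06,"ty":-0.059,"tz":-0.03,"roll":21},{"hand":0.06,"tx":0.09,"ty":-0.059,"tz":-0.034,"roll":28},{"hand":0.06,"tx":0.12,"ty":-0.059,"tz":-0.034,"roll":35},{"hand":0.06,"tx":0.15,"ty":-0.059,"tz":-0.034,"roll":42},{"hand":0.06,"tx":0.17,"ty":-0.059,"tz":-0.034,"roll":49},{"hand":0.06,"tx":0.185,"ty":-0.059,"tz":-0.034,"roll":56},{"hand":0.06,"tx":0.185,"ty":-0.059,"tz":-0.034,"roll":63},{"hand":0.06,"tx":0.185,"ty":-0.059,"tz":-0.034,"roll":70},{"hand":0.06,"tx":0.185,"ty":-0.059,"tz":-0.034,"roll":77},{"hand":0.06,"tx":0.185,"ty":-0.059,"tz":-0.034,"roll":84},{"hand":0.06,"tx":0.185,"ty":-0.059,"tz":-0.034,"roll":90},{"hand":0.06,"tx":0.185,"ty":-0.059,"tz":-0.034,"roll":90}]' 50; python3 -c "
from h import *
d=snap('wrist','w32.png');st();snap('top','t32.png')
"
```

```text
t: 28.95
tcp_pos: [0.4994, 0.1501, 0.3579]
orientation: [0.707, 0.019, -0.006, -0.707]
wrist_force: [-0.4, 0.5, -0.3]
width: 0.0598
t 29.0 tcp [0.4995 0.1501 0.3582] F [ 0.9  0.8 -0.5] w 0.0598
q [ 0.293  0.068  1.677 -0.006  1.379  0.252]
[[ 0.999  0.019 -0.042]
 [ 0.042 -0.     0.999]
 [ 0.019 -1.    -0.001]]
```

View pics/w32.png

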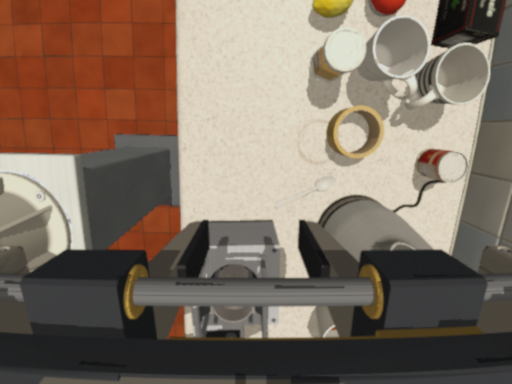

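View pics/t32.png

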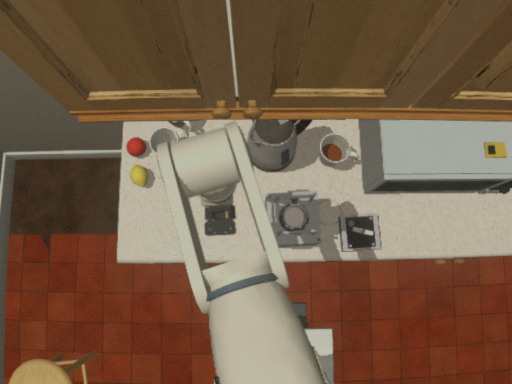

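```bash
python3 -c "
from h import *
go(.4433,-.2495,.28,-14.2)"
```

```text
tx -0.0754 ty 0.0775 tz -0.3967 roll 16.7 rows>=9.9 (cur yaw 2.54)
```

```bash
python3 -m handwheel '[{"hand":0.04,"tx":-0.008,"ty":0,"tz":-0.04,"roll":3},{"hand":0.04,"tx":-0.016,"ty":0,"tz":-0.08,"roll":6},{"hand":0.04,"tx":-0.024,"ty":0,"tz":-0.12,"roll":9},{"hand":0.04,"tx":-0.032,"ty":0,"tz":-0.16,"roll":12},{"hand":0.04,"tx":-0.04,"ty":0,"tz":-0.2,"roll":15},{"hand":0.04,"tx":-0.047,"ty":0,"tz":-0.24,"roll":16.7},{"hand":0.04,"tx":-0.055,"ty":0.02,"tz":-0.275,"roll":16.7},{"hand":0.04,"tx":-0.062,"ty":0.04,"tz":-0.31,"roll":16.7},{"hand":0.04,"tx":-0.07,"ty":0.06,"tz":-0.345,"roll":16.7},{"hand":0.04,"tx":-0.075,"ty":0.09,"tz":-0.38,"roll":16.7},{"hand":0.04,"tx":-0.0755,"ty":0.13,"tz":-0.397,"roll":16.7},{"hand":0.04,"tx":-0.0755,"ty":0.17,"tz":-0.397,"roll":16.7},{"hand":0.04,"tx":-0.0755,"ty":0.2,"tz":-0.397,"roll":16.7},{"hand":0.04,"tx":-0.0755,"ty":0.2,"tz":-0.397,"roll":16.7},{"hand":0.04,"tx":-0.0755,"ty":0.2,"tz":-0.397,"roll":16.7},{"hand":0.04,"tx":-0.0755,"ty":0.2,"tz":-0.397,"roll":16.7}]' 50; python3 -c "
from h import *
snap('top');snap('side');d=snap('wrist','w33.png');st();go(.4433,-.2495,.0512,-14.2)
"
```

```text
t: 30.38
tcp_pos: [0.4464, -0.2501, 0.1589]
orientation: [-0.701, 0.079, -0.094, 0.702]
wrist_force: [0.7, -0.1, -0.4]
width: 0.0399
t 30.53 tcp [ 0.447  -0.2503  0.1598] F [-0.8  0.4 -0.3] w 0.0396
q [-0.52   0.232  1.94   0.012  0.949 -0.281]
[[ 0.97   0.022  0.243]
 [-0.243 -0.002  0.97 ]
 [ 0.022 -1.     0.003]]
tx -0.0062 ty 0.1085 tz -0.0005 roll 0.1 rows>=2.6 (cur yaw -14.10)
```

View pics/w33.png

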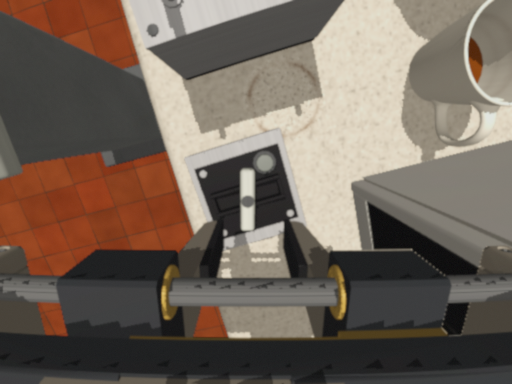

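```bash
python3 -m handwheel '[{"hand":0.04,"tx":-0.004,"ty":0.03,"tz":0,"roll":0},{"hand":0.04,"tx":-0.006,"ty":0.06,"tz":-0.0005,"roll":0},{"hand":0.04,"tx":-0.006,"ty":0.09,"tz":-0.0005,"roll":0},{"hand":0.04,"tx":-0.006,"ty":0.104,"tz":-0.0005,"roll":0},{"hand":0.04,"tx":-0.006,"ty":0.108,"tz":-0.0005,"roll":0},{"hand":0.04,"tx":-0.006,"ty":0.108,"tz":-0.0005,"roll":0},{"hand":0.04,"tx":-0.006,"ty":0.108,"tz":-0.0005,"roll":0}]' 50; python3 -c "
from h import *
d=snap('wrist','w34.png');st();go(.4433,-.2495,.0512,-14.2)
"
```

```text
t: 31.12
tcp_pos: [0.4446, -0.2501, 0.0531]
orientation: [0.702, -0.078, 0.095, -0.702]
wrist_force: [0.4, 0.5, 0.3]
width: 0.0397
t 31.17 tcp [ 0.4447 -0.2502  0.0533] F [-1.2 -0.  -0. ] w 0.0404
q [-0.522  0.389  2.022  0.014  0.708 -0.287]
[[ 0.97   0.025  0.243]
 [-0.243 -0.003  0.97 ]
 [ 0.025 -1.     0.003]]
tx -0.0016 ty 0.0021 tz 0.0003 roll 0.1 rows>=0.1 (cur yaw -14.07)
```

View pics/w34.png

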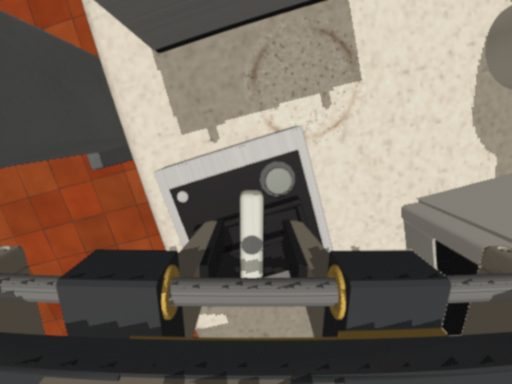

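```bash
python3 -m handwheel '[{"hand":0.04,"tx":0,"ty":-0.04,"tz":0,"roll":0}]'; python3 -m handwheel '[{"hand":0.04,"tx":0,"ty":-0.04,"tz":0,"roll":0}]';python3 -m handwheel '[{"hand":0.04,"tx":0,"ty":-0.04,"tz":0,"roll":0}]'; python3 -c "
from h import *
st();snap('wrist');st();snap('wrist');st();snap('wrist');st()
"
```

```text
t: 31.25
tcp_pos: [0.4407, -0.2482, 0.0893]
orientation: [-0.701, 0.081, -0.092, 0.703]
wrist_force: [0.1, 0.8, -0.9]
width: 0.0399
t: 31.33
tcp_pos: [0.4397, -0.248, 0.1306]
orientation: [-0.7, 0.081, -0.092, 0.703]
wrist_force: [0.6, -0.7, 0.7]
width: 0.0401
t: 31.42
tcp_pos: [0.4386, -0.2478, 0.1728]
orientation: [-0.7, 0.081, -0.092, 0.703]
wrist_force: [0.4, -0.8, -0.9]
width: 0.0402
t 31.42 tcp [ 0.4386 -0.2478  0.1728] F [ 0.4 -0.8 -0.9] w 0.0402
q [-0.524  0.206  1.94   0.011  0.984 -0.285]
[[ 0.97   0.015  0.243]
 [-0.243  0.002  0.97 ]
 [ 0.014 -1.     0.006]]
t 31.47 tcp [ 0.4426 -0.2501  0.1811] F [ 2.9 -2.4  5.9] w 0.0401
q [-0.524  0.197  1.931  0.011  0.991 -0.285]
[[ 0.97   0.025  0.242]
 [-0.242 -0.004  0.97 ]
 [ 0.025 -1.     0.003]]
t 31.52 tcp [ 0.4431 -0.2504  0.1783] F [ 1.2 -1.3  0.7] w 0.04
q [-0.524  0.2    1.933  0.011  0.983 -0.285]
[[ 0.97   0.027  0.243]
 [-0.243 -0.005  0.97 ]
 [ 0.027 -1.     0.002]]
t 31.57 tcp [ 0.4418 -0.2496  0.1754] F [ 0.3  0.2 -0.4] w 0.0402
q [-0.524  0.203  1.937  0.011  0.98  -0.285]
[[ 0.97   0.024  0.243]
 [-0.243 -0.003  0.97 ]
 [ 0.024 -1.     0.003]]
```

```bash
python3 -c "
from h import *
snap('wrist');snap('wrist');st()
"; python3 -m handwheel '[{"hand":0.04,"tx":0,"ty":-0.04,"tz":0,"roll":0}]'; python3 -m handwheel '[{"hand":0.04,"tx":0,"ty":0,"tz":0,"roll":0},{"hand":0.04,"tx":0,"ty":0,"tz":0,"roll":0},{"hand":0.04,"tx":0,"ty":0,"tz":0,"roll":0},{"hand":0.04,"tx":0,"ty":0,"tz":0,"roll":0}]'; python3 -c "
from h import *
st();snap('wrist');st()
"
```

```text
t 31.67 tcp [ 0.4394 -0.2483  0.1716] F [ 0.6 -0.1 -0.5] w 0.0401
q [-0.524  0.208  1.941  0.011  0.978 -0.285]
[[ 0.97   0.018  0.243]
 [-0.243  0.001  0.97 ]
 [ 0.017 -1.     0.005]]
t: 31.75
tcp_pos: [0.4346, -0.2459, 0.2055]
orientation: [-0.699, 0.084, -0.089, 0.704]
wrist_force: [-0.1, 0.8, -1.1]
width: 0.0398
t: 32.08
tcp_pos: [0.4338, -0.2454, 0.2042]
orientation: [-0.699, 0.085, -0.088, 0.705]
wrist_force: [-0.3, 0.2, -0.4]
width: 0.0399
t 32.08 tcp [ 0.4338 -0.2454  0.2042] F [-0.3  0.2 -0.4] w 0.0399
q [-0.525  0.166  1.91   0.011  1.064 -0.285]
[[ 0.97   0.005  0.243]
 [-0.243  0.008  0.97 ]
 [ 0.003 -1.     0.009]]
t 32.13 tcp [ 0.4339 -0.2455  0.2042] F [ 0.8  0.2 -0.5] w 0.0399
q [-0.525  0.166  1.91   0.011  1.064 -0.285]
[[ 0.97   0.005  0.243]
 [-0.243  0.008  0.97 ]
 [ 0.003 -1.     0.009]]
```

```bash
python3 -c "
from h import *
go(.4433,-.2495,.0515,-14.2)
"
```

```text
tx 0.0096 ty 0.1527 tz -0.0030 roll 0.2 rows>=3.7 (cur yaw -14.04)
```

```bash
python3 -m handwheel '[{"hand":0.04,"tx":0.009,"ty":0.02,"tz":-0.003,"roll":0},{"hand":0.04,"tx":0.0096,"ty":0.05,"tz":-0.003,"roll":0},{"hand":0.04,"tx":0.0096,"ty":0.08,"tz":-0.003,"roll":0.2},{"hand":0.04,"tx":0.0096,"ty":0.11,"tz":-0.003,"roll":0.2},{"hand":0.04,"tx":0.0096,"ty":0.135,"tz":-0.003,"roll":0.2},{"hand":0.04,"tx":0.0096,"ty":0.15,"tz":-0.003,"roll":0.2},{"hand":0.04,"tx":0.0096,"ty":0.1525,"tz":-0.003,"roll":0.2},{"hand":0.04,"tx":0.0096,"ty":0.1525,"tz":-0.003,"roll":0.2},{"hand":0.04,"tx":0.0096,"ty":0.1525,"tz":-0.003,"roll":0.2},{"hand":0.04,"tx":0.0096,"ty":0.1525,"tz":-0.003,"roll":0.2},{"hand":0.04,"tx":0.0096,"ty":0.1525,"tz":-0.003,"roll":0.2}]' 50; python3 -c "
from h import *
d=snap('wrist','w35.png');st();snap('wrist');go(.4433,-.2495,.0512,-14.2)
"
```

```text
t: 33.05
tcp_pos: [0.4441, -0.25, 0.0529]
orientation: [-0.699, 0.085, -0.09, 0.704]
wrist_force: [-0.3, -0.5, 0.8]
width: 0.04
t 33.1 tcp [ 0.444  -0.2499  0.0527] F [ 0.3  0.8 -0. ] w 0.0403
q [-0.522  0.398  2.008  0.014  0.733 -0.284]
[[ 0.969  0.007  0.246]
 [-0.246  0.007  0.969]
 [ 0.005 -1.     0.008]]
tx -0.0006 ty 0.0014 tz 0.0002 roll -0.0 rows>=0.0 (cur yaw -14.24)
```

View pics/w35.png

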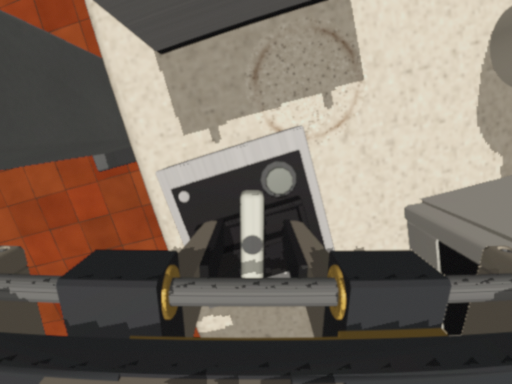

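Now close on the bar, with a 1 mm dip.

```bash
python3 -m handwheel '[{"hand":0.04,"tx":-0.0006,"ty":0.001,"tz":0,"roll":0},{"hand":0.01,"tx":-0.0006,"ty":0.001,"tz":0,"roll":0},{"hand":0.01,"tx":-0.0006,"ty":0.001,"tz":0,"roll":0},{"hand":0.01,"tx":-0.0006,"ty":0.001,"tz":0,"roll":0},{"hand":0.01,"tx":-0.0006,"ty":0.001,"tz":0,"roll":0},{"hand":0.01,"tx":-0.0006,"ty":0.001,"tz":0,"roll":0},{"hand":0.01,"tx":-0.0006,"ty":0.001,"tz":0,"roll":0}]' 60; python3 -c "
from h import *
snap('wrist');st();go(.4433,-.2495,.0512,-14.2)
"
```

```text
t: 33.73
tcp_pos: [0.4432, -0.2497, 0.0516]
orientation: [-0.699, 0.086, -0.09, 0.704]
wrist_force: [-0.0, -0.8, 1.2]
width: 0.0133
t 33.78 tcp [ 0.4433 -0.2497  0.0517] F [-0.3 -0.7  0.9] w 0.0132
q [-0.523  0.399  2.01   0.014  0.731 -0.285]
[[ 0.969  0.007  0.246]
 [-0.246  0.007  0.969]
 [ 0.005 -1.     0.008]]
tx -0.0000 ty 0.0005 tz 0.0002 roll -0.0 rows>=0.0 (cur yaw -14.24)
```

```bash
python3 -m handwheel '[{"hand":0.01,"tx":0,"ty":-0.01,"tz":0,"roll":0},{"hand":0.01,"tx":0,"ty":-0.03,"tz":0,"roll":0},{"hand":0.01,"tx":0,"ty":-0.06,"tz":0,"roll":0},{"hand":0.01,"tx":0,"ty":-0.09,"tz":0,"roll":0},{"hand":0.01,"tx":0,"ty":-0.13,"tz":0,"roll":0},{"hand":0.01,"tx":0,"ty":-0.17,"tz":0,"roll":0},{"hand":0.01,"tx":0,"ty":-0.21,"tz":0,"roll":0},{"hand":0.01,"tx":0,"ty":-0.25,"tz":0,"roll":0},{"hand":0.01,"tx":0,"ty":-0.27,"tz":0,"roll":0},{"hand":0.01,"tx":-0.002,"ty":-0.27,"tz":0.02,"roll":0},{"hand":0.01,"tx":-0.004,"ty":-0.27,"tz":0.05,"roll":0},{"hand":0.01,"tx":-0.007,"ty":-0.27,"tz":0.08,"roll":0},{"hand":0.01,"tx":-0.01,"ty":-0.27,"tz":0.11,"roll":0},{"hand":0.01,"tx":-0.012,"ty":-0.27,"tz":0.14,"roll":0},{"hand":0.01,"tx":-0.015,"ty":-0.27,"tz":0.17,"roll":0},{"hand":0.01,"tx":-0.0175,"ty":-0.27,"tz":0.2,"roll":0},{"hand":0.01,"tx":-0.0185,"ty":-0.27,"tz":0.216,"roll":0},{"hand":0.01,"tx":-0.0185,"ty":-0.27,"tz":0.216,"roll":0},{"hand":0.01,"tx":-0.0185,"ty":-0.27,"tz":0.216,"roll":0},{"hand":0.01,"tx":-0.0185,"ty":-0.27,"tz":0.216,"roll":0}]' 60; python3 -c "
from h import *
snap('wrist','w36.png');snap('side','s36.png');st();snap('top','t36.png');go(.4786,-.0353,.275,-14.2)
"
```

```text
t: 35.45
tcp_pos: [0.4761, -0.0381, 0.3233]
orientation: [-0.699, 0.086, -0.089, 0.704]
wrist_force: [0.6, 0.0, -4.6]
width: 0.0133
t 35.55 tcp [ 0.4762 -0.0385  0.3233] F [ 0.  -0.2 -3.4] w 0.0133
q [-0.089  0.02   1.802  0.007  1.314  0.158]
[[ 0.969  0.006  0.247]
 [-0.247  0.007  0.969]
 [ 0.005 -1.     0.008]]
tx 0.0012 ty 0.0484 tz 0.0033 roll -0.1 rows>=1.2 (cur yaw -14.31)
```

View pics/w36.png

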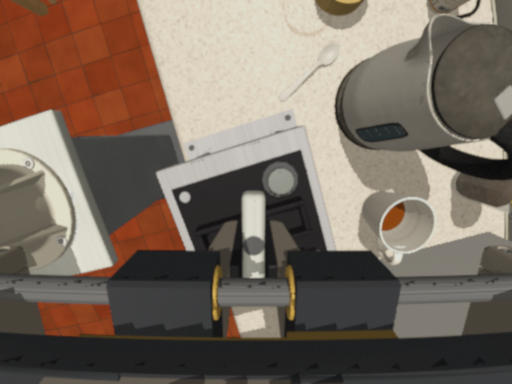

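View pics/s36.png

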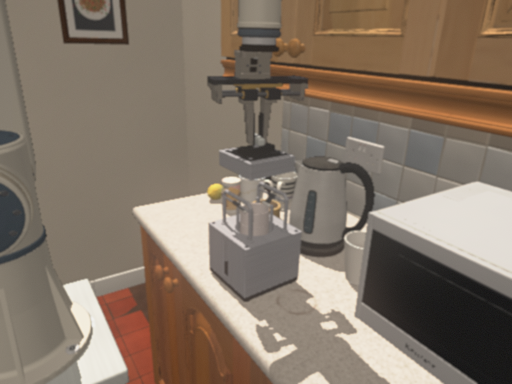

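```bash
python3 -m handwheel '[{"hand":0.01,"tx":0.0012,"ty":0.01,"tz":0.0033,"roll":-0.1},{"hand":0.01,"tx":0.0012,"ty":0.025,"tz":0.0033,"roll":-0.1},{"hand":0.01,"tx":0.0012,"ty":0.04,"tz":0.0033,"roll":-0.1},{"hand":0.01,"tx":0.0012,"ty":0.048,"tz":0.0033,"roll":-0.1},{"hand":0.01,"tx":0.0012,"ty":0.048,"tz":0.0033,"roll":-0.1},{"hand":0.01,"tx":0.0012,"ty":0.048,"tz":0.0033,"roll":-0.1},{"hand":0.01,"tx":0.0012,"ty":0.048,"tz":0.0033,"roll":-0.1}]' 60; python3 -c "
from h import *
snap('wrist','w37.png');snap('side','s37.png');st();go(.4786,-.0353,.242,-14.2)
a=cv2.imread('pics/s37.png');cv2.imwrite('pics/s37z.png',cv2.resize(a[130:280,190:340],(600,600),interpolation=cv2.INTER_CUBIC))
"
```

```text
t: 36.18
tcp_pos: [0.479, -0.0355, 0.2759]
orientation: [-0.699, 0.085, -0.09, 0.704]
wrist_force: [0.4, -1.0, -3.5]
width: 0.013
t 36.28 tcp [ 0.4791 -0.0354  0.2762] F [-0.9 -0.2 -4.1] w 0.0132
q [-0.082  0.06   1.863  0.008  1.211  0.163]
[[ 0.969  0.008  0.245]
 [-0.245  0.007  0.969]
 [ 0.006 -1.     0.008]]
tx -0.0008 ty 0.0342 tz -0.0003 roll -0.0 rows>=0.8 (cur yaw -14.21)
```

View pics/s37z.png

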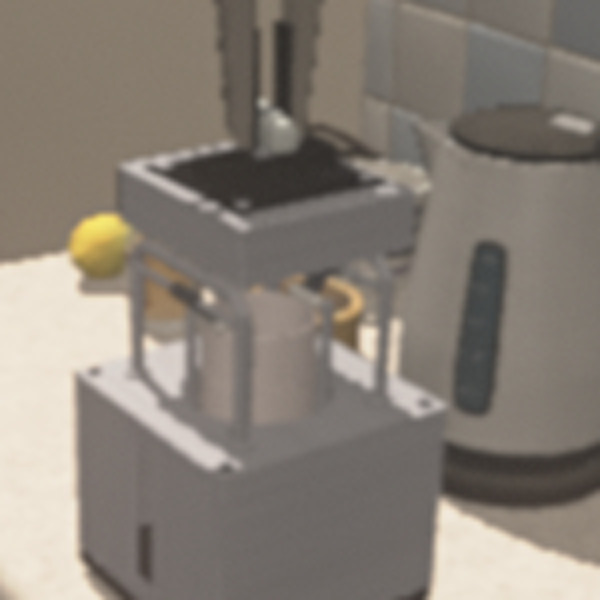

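```bash
python3 -m handwheel '[{"hand":0.01,"tx":-0.0006,"ty":0.006,"tz":-0.0003,"roll":0},{"hand":0.01,"tx":-0.0006,"ty":0.012,"tz":-0.0003,"roll":0},{"hand":0.01,"tx":-0.0006,"ty":0.018,"tz":-0.0003,"roll":0},{"hand":0.01,"tx":-0.0006,"ty":0.024,"tz":-0.0003,"roll":0},{"hand":0.01,"tx":-0.0006,"ty":0.024,"tz":-0.0003,"roll":0},{"hand":0.01,"tx":-0.0006,"ty":0.024,"tz":-0.0003,"roll":0}]' 60; python3 -c "
from h import *
st();snap('wrist');st();go(.4786,-.0353,.242,-14.2)
"
```

```text
t: 36.78
tcp_pos: [0.4783, -0.0353, 0.2516]
orientation: [-0.699, 0.085, -0.09, 0.704]
wrist_force: [0.2, 0.2, -3.5]
width: 0.0132
t 36.78 tcp [ 0.4783 -0.0353  0.2516] F [ 0.2  0.2 -3.5] w 0.0132
q [-0.082  0.082  1.895  0.008  1.158  0.163]
[[ 0.969  0.007  0.246]
 [-0.246  0.007  0.969]
 [ 0.005 -1.     0.008]]
t 36.83 tcp [ 0.4786 -0.0354  0.252 ] F [ 0.3  0.1 -4.5] w 0.0128
q [-0.082  0.082  1.895  0.008  1.158  0.163]
[[ 0.969  0.008  0.245]
 [-0.246  0.007  0.969]
 [ 0.006 -1.     0.008]]
tx -0.0001 ty 0.0100 tz -0.0000 roll -0.0 rows>=0.2 (cur yaw -14.21)
```

No contact on the hoops: the skirt is over them. Lower to seat.

```bash
python3 -m handwheel '[{"hand":0.01,"tx":0,"ty":0.004,"tz":0,"roll":0},{"hand":0.01,"tx":0,"ty":0.008,"tz":0,"roll":0},{"hand":0.01,"tx":0,"ty":0.0105,"tz":0,"roll":0},{"hand":0.01,"tx":0,"ty":0.0115,"tz":0,"roll":0},{"hand":0.01,"tx":0,"ty":0.0115,"tz":0,"roll":0}]' 60; python3 -c "
from h import *
st();snap('wrist');st();go(.4786,-.0353,.2415,-14.2)
"
```

```text
t: 37.25
tcp_pos: [0.4786, -0.0353, 0.2402]
orientation: [-0.699, 0.085, -0.09, 0.704]
wrist_force: [0.7, -0.1, -4.0]
width: 0.0133
t 37.25 tcp [ 0.4786 -0.0353  0.2402] F [ 0.7 -0.1 -4. ] w 0.0133
q [-0.082  0.094  1.909  0.008  1.132  0.163]
[[ 0.969  0.007  0.245]
 [-0.246  0.007  0.969]
 [ 0.005 -1.     0.008]]
t 37.3 tcp [ 0.4787 -0.0353  0.2404] F [-0.2  0.3 -4. ] w 0.0132
q [-0.082  0.093  1.909  0.008  1.133  0.163]
[[ 0.969  0.007  0.245]
 [-0.246  0.007  0.969]
 [ 0.005 -1.     0.008]]
tx -0.0001 ty -0.0011 tz -0.0000 roll -0.0 rows>=0.0 (cur yaw -14.21)
```

```bash
python3 -m handwheel '[{"hand":0.01,"tx":0,"ty":0.001,"tz":0,"roll":0},{"hand":0.01,"tx":0,"ty":0.002,"tz":0,"roll":0},{"hand":0.01,"tx":0,"ty":0.003,"tz":0,"roll":0},{"hand":0.01,"tx":0,"ty":0.003,"tz":0,"roll":0}]' 60; python3 -c "
from h import *
st();snap('wrist');s=st();print(s['wrist_torque'])
"
```

```text
t: 37.63
tcp_pos: [0.479, -0.0353, 0.2377]
orientation: [-0.699, 0.085, -0.09, 0.704]
wrist_force: [-1.2, -0.6, 2.6]
width: 0.0137
t 37.63 tcp [ 0.479  -0.0353  0.2377] F [-1.2 -0.6  2.6] w 0.0137
q [-0.082  0.096  1.912  0.008  1.126  0.163]
[[ 0.969  0.008  0.245]
 [-0.246  0.007  0.969]
 [ 0.006 -1.     0.008]]
t 37.68 tcp [ 0.479  -0.0353  0.2377] F [-1.4 -0.4  2.6] w 0.0133
q [-0.082  0.096  1.912  0.008  1.126  0.163]
[[ 0.969  0.008  0.245]
 [-0.246  0.007  0.969]
 [ 0.006 -1.     0.008]]
[-0.13710867  0.37596872  0.02010618]
```

```bash
python3 -m handwheel '[{"hand":0.01,"tx":0,"ty":0,"tz":0,"roll":5},{"hand":0.01,"tx":0,"ty":0,"tz":0,"roll":11},{"hand":0.01,"tx":0,"ty":0,"tz":0,"roll":17},{"hand":0.01,"tx":0,"ty":0,"tz":0,"roll":23},{"hand":0.01,"tx":0,"ty":0,"tz":0,"roll":29},{"hand":0.01,"tx":0,"ty":0,"tz":0,"roll":35},{"hand":0.01,"tx":0,"ty":0,"tz":0,"roll":41},{"hand":0.01,"tx":0,"ty":0,"tz":0,"roll":47},{"hand":0.01,"tx":0,"ty":0,"tz":0,"roll":53},{"hand":0.01,"tx":0,"ty":0,"tz":0,"roll":59},{"hand":0.01,"tx":0,"ty":0,"tz":0,"roll":65},{"hand":0.01,"tx":0,"ty":0,"tz":0,"roll":70},{"hand":0.01,"tx":0,"ty":0,"tz":0,"roll":73.3},{"hand":0.01,"tx":0,"ty":0,"tz":0,"roll":73.3},{"hand":0.01,"tx":0,"ty":0,"tz":0,"roll":73.3}]' 60; python3 -c "
from h import *
s=st();print(s['wrist_torque']);d=snap('wrist','w38.png');snap('side','s38.png');go(.479,-.0353,.237,-87.5)
a=cv2.imread('pics/s38.png');cv2.imwrite('pics/s38z.png',cv2.resize(a[130:280,190:340],(600,600),interpolation=cv2.INTER_CUBIC))
"
```

```text
t: 38.93
tcp_pos: [0.4797, -0.0358, 0.2382]
orientation: [-0.508, 0.487, -0.49, 0.515]
wrist_force: [1.0, -3.8, 3.0]
width: 0.0134
t 38.93 tcp [ 0.4797 -0.0358  0.2382] F [ 1.  -3.8  3. ] w 0.0134
q [-0.082  0.096  1.911  0.007  1.125  1.44 ]
[[ 0.046  0.01   0.999]
 [-0.999  0.005  0.045]
 [-0.005 -1.     0.01 ]]
[-0.92118724 -0.00123735 -0.07061414]
tx -0.0004 ty 0.0011 tz -0.0006 roll 0.1 rows>=0.0 (cur yaw -87.40)
```

View pics/w38.png

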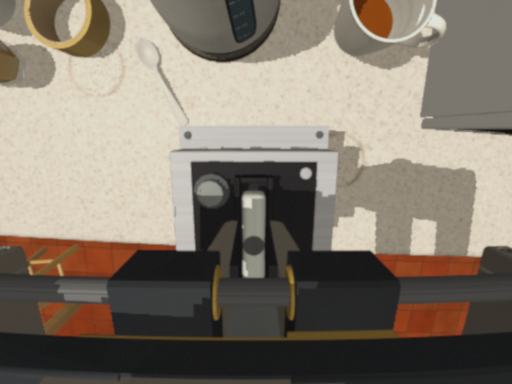

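View pics/s38z.png

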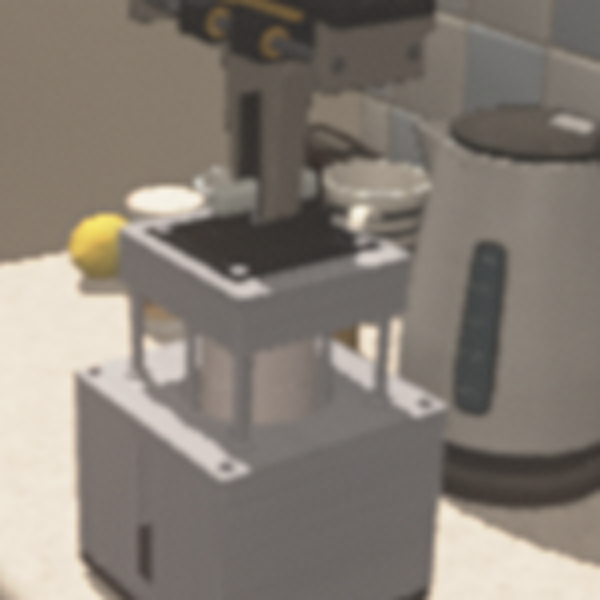

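```bash
python3 -m handwheel '[{"hand":0.05,"tx":0,"ty":0,"tz":0,"roll":0},{"hand":0.05,"tx":0,"ty":0,"tz":0,"roll":0},{"hand":0.05,"tx":0,"ty":0,"tz":0,"roll":0},{"hand":0.05,"tx":0,"ty":0,"tz":0,"roll":0},{"hand":0.05,"tx":0,"ty":-0.02,"tz":0,"roll":0},{"hand":0.05,"tx":0,"ty":-0.05,"tz":0,"roll":0},{"hand":0.05,"tx":0,"ty":-0.08,"tz":0,"roll":0},{"hand":0.05,"tx":0,"ty":-0.08,"tz":0,"roll":0},{"hand":0.05,"tx":0,"ty":-0.08,"tz":0,"roll":0}]' 20; python3 -c "
from h import *
snap('side');d=snap('wrist','w39.png');s=st()
a=d['image'];cv2.imwrite('pics/w39z.png',cv2.resize(a[115:265,180:330],(600,600),interpolation=cv2.INTER_CUBIC))
"
```

```text
t: 39.78
tcp_pos: [0.4796, -0.0361, 0.3195]
orientation: [-0.507, 0.487, -0.49, 0.516]
wrist_force: [0.1, -0.2, -1.0]
width: 0.0499
t 39.88 tcp [ 0.4782 -0.036   0.3172] F [ 0.3 -0.5  0.3] w 0.0499
q [-0.083  0.026  1.808  0.007  1.299  1.44 ]
[[ 0.046  0.008  0.999]
 [-0.999  0.006  0.046]
 [-0.006 -1.     0.008]]
```

View pics/w39z.png

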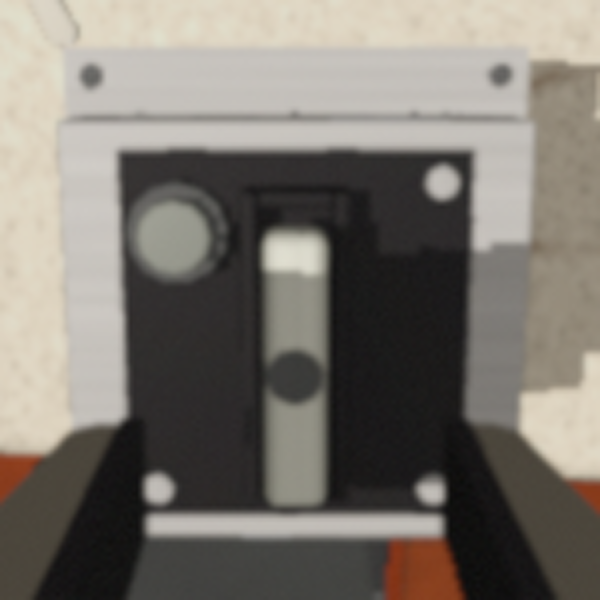

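```bash
python3 -m handwheel '[{"hand":0.0,"tx":0,"ty":0,"tz":0.0005,"roll":0},{"hand":0.0,"tx":0,"ty":0.02,"tz":0.0005,"roll":0},{"hand":0.0,"tx":0,"ty":0.04,"tz":0.0005,"roll":0},{"hand":0.0,"tx":0,"ty":0.05,"tz":0.0005,"roll":0},{"hand":0.0,"tx":0,"ty":0.052,"tz":0.0005,"roll":0},{"hand":0.0,"tx":0,"ty":0.052,"tz":0.0005,"roll":0},{"hand":0.0,"tx":0,"ty":0.052,"tz":0.0005,"roll":0}]' 20; python3 -c "
from h import *
s=st();snap('wrist');s=st();go(.4785,-.036,.237,-87.4)
"
```

```text
t: 40.47
tcp_pos: [0.4795, -0.0357, 0.2656]
orientation: [-0.508, 0.488, -0.489, 0.515]
wrist_force: [-0.1, -0.2, -0.8]
width: 0.0055
t 40.47 tcp [ 0.4795 -0.0357  0.2656] F [-0.1 -0.2 -0.8] w 0.0055
q [-0.082  0.07   1.877  0.007  1.187  1.44 ]
[[ 0.046  0.008  0.999]
 [-0.999  0.006  0.045]
 [-0.006 -1.     0.009]]
t 40.52 tcp [ 0.4797 -0.0357  0.266 ] F [-0.2 -0.6  0.8] w 0.0016
q [-0.082  0.069  1.876  0.007  1.187  1.44 ]
[[ 0.046  0.009  0.999]
 [-0.999  0.006  0.046]
 [-0.006 -1.     0.009]]
tx 0.0004 ty 0.0289 tz -0.0015 roll 0.0 rows>=0.7 (cur yaw -87.39)
```

```bash
python3 -m handwheel '[{"hand":0.0,"tx":0.0003,"ty":0.005,"tz":-0.001,"roll":0},{"hand":0.0,"tx":0.0003,"ty":0.01,"tz":-0.001,"roll":0},{"hand":0.0,"tx":0.0003,"ty":0.014,"tz":-0.001,"roll":0},{"hand":0.0,"tx":0.0003,"ty":0.018,"tz":-0.001,"roll":0},{"hand":0.0,"tx":0.0003,"ty":0.022,"tz":-0.001,"roll":0},{"hand":0.0,"tx":0.0003,"ty":0.025,"tz":-0.001,"roll":0},{"hand":0.0,"tx":0.0003,"ty":0.0265,"tz":-0.001,"roll":0},{"hand":0.0,"tx":0.0003,"ty":0.0265,"tz":-0.001,"roll":0}]' 20; python3 -c "
from h import *
s=st();snap('wrist');s=st();go(.4785,-.036,.237,-87.4)
"
```

```text
t: 41.18
tcp_pos: [0.4794, -0.036, 0.2395]
orientation: [-0.507, 0.487, -0.49, 0.515]
wrist_force: [0.9, -0.7, 5.2]
width: 0.0004
t 41.18 tcp [ 0.4794 -0.036   0.2395] F [ 0.9 -0.7  5.2] w 0.0004
q [-0.083  0.094  1.91   0.007  1.128  1.439]
[[ 0.046  0.01   0.999]
 [-0.999  0.006  0.046]
 [-0.005 -1.     0.01 ]]
t 41.23 tcp [ 0.4793 -0.036   0.2396] F [ 0.3 -1.1  4.7] w 0.0002
q [-0.083  0.094  1.91   0.007  1.128  1.439]
[[ 0.046  0.01   0.999]
 [-0.999  0.006  0.046]
 [-0.005 -1.     0.01 ]]
tx -0.0000 ty 0.0026 tz -0.0009 roll 0.0 rows>=0.1 (cur yaw -87.39)
```

```bash
python3 -m handwheel '[{"hand":0.0,"tx":0,"ty":0.001,"tz":-0.0009,"roll":0},{"hand":0.0,"tx":0,"ty":0.002,"tz":-0.0009,"roll":0},{"hand":0.0,"tx":0,"ty":0.003,"tz":-0.0009,"roll":0},{"hand":0.0,"tx":0,"ty":0.003,"tz":-0.0009,"roll":0}]' 20; python3 -c "
from h import *
s=st();snap('wrist');s=st()"
```

```text
t: 41.57
tcp_pos: [0.4793, -0.0361, 0.2374]
orientation: [-0.507, 0.487, -0.49, 0.516]
wrist_force: [1.5, 0.1, 9.6]
width: 0.0007
t 41.57 tcp [ 0.4793 -0.0361  0.2374] F [1.5 0.1 9.6] w 0.0007
q [-0.083  0.095  1.914  0.007  1.121  1.439]
[[ 0.046  0.012  0.999]
 [-0.999  0.006  0.046]
 [-0.005 -1.     0.012]]
t 41.62 tcp [ 0.4793 -0.0361  0.2374] F [ 1.5 -0.5  9.7] w 0.0005
q [-0.083  0.095  1.914  0.007  1.121  1.439]
[[ 0.046  0.012  0.999]
 [-0.999  0.006  0.046]
 [-0.005 -1.     0.012]]
```

```bash
python3 -m handwheel '[{"hand":0.0,"tx":0,"ty":0.001,"tz":0,"roll":0},{"hand":0.0,"tx":0,"ty":0.002,"tz":0,"roll":0},{"hand":0.0,"tx":0,"ty":0.003,"tz":0,"roll":0},{"hand":0.0,"tx":0,"ty":0.003,"tz":0,"roll":0}]' 20; python3 -c "
from h import *
s=st();snap('wrist');s=st()"
```

```text
t: 41.95
tcp_pos: [0.4799, -0.0361, 0.237]
orientation: [-0.506, 0.486, -0.491, 0.516]
wrist_force: [-7.0, -0.7, 29.5]
width: 0.0006
t 41.95 tcp [ 0.4799 -0.0361  0.237 ] F [-7.  -0.7 29.5] w 0.0006
q [-0.083  0.095  1.915  0.007  1.118  1.439]
[[ 0.046  0.014  0.999]
 [-0.999  0.005  0.046]
 [-0.005 -1.     0.014]]
t 42.0 tcp [ 0.4799 -0.0361  0.237 ] F [-7.9 -0.8 29.8] w 0.0003
q [-0.083  0.095  1.915  0.007  1.118  1.439]
[[ 0.046  0.014  0.999]
 [-0.999  0.005  0.046]
 [-0.005 -1.     0.014]]
```

```bash
python3 -m handwheel '[{"hand":0.0,"tx":0,"ty":-0.003,"tz":0,"roll":0},{"hand":0.0,"tx":0,"ty":-0.01,"tz":0,"roll":0},{"hand":0.0,"tx":0,"ty":-0.03,"tz":0,"roll":0},{"hand":0.05,"tx":0,"ty":-0.06,"tz":0,"roll":0},{"hand":0.05,"tx":0,"ty":-0.1,"tz":0,"roll":0},{"hand":0.05,"tx":0,"ty":-0.1,"tz":0,"roll":0},{"hand":0.05,"tx":0,"ty":-0.1,"tz":0,"roll":0}]' 20; python3 -c "
from h import *
d=snap('wrist','w40.png');snap('side','s40.png');st();
a=d['image'];cv2.imwrite('pics/w40z.png',cv2.resize(a[115:265,180:330],(600,600),interpolation=cv2.INTER_CUBIC))
a=cv2.imread('pics/s40.png');cv2.imwrite('pics/s40z.png',cv2.resize(a[130:280,190:340],(600,600),interpolation=cv2.INTER_CUBIC))"
```

```text
t: 42.58
tcp_pos: [0.4791, -0.0366, 0.3385]
orientation: [-0.506, 0.486, -0.491, 0.517]
wrist_force: [-0.4, -0.2, -0.3]
width: 0.0251
t 42.68 tcp [ 0.4777 -0.0365  0.3359] F [-0.1 -0.2 -0.8] w 0.033
q [-0.084  0.011  1.784  0.007  1.335  1.439]
[[ 0.046  0.012  0.999]
 [-0.999  0.006  0.046]
 [-0.005 -1.     0.012]]
```

View pics/w40z.png

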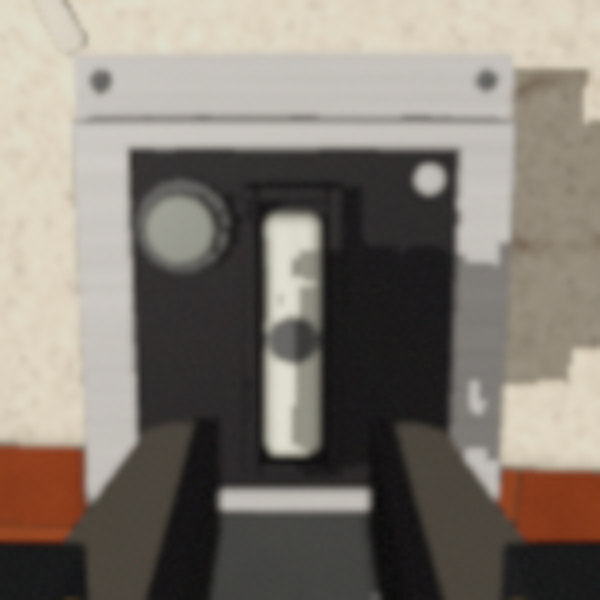

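View pics/s40z.png

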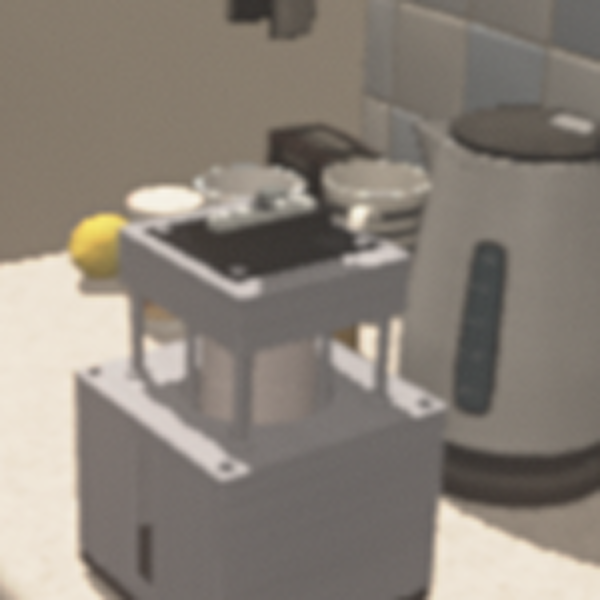

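```bash
python3 -c "
from h import *
from plant import close_job
d=snap('top','t41.png');s=snap('side','s41.png')
a=cv2.imread('pics/side0.png').astype(int);b=s['image'].astype(int)
dd=np.abs(a-b).sum(2); print((dd[175:300,205:305]>90).sum())
st();print(close_job())"
```

```text
505
t 42.78 tcp [ 0.4775 -0.0365  0.3353] F [ 0.   0.  -0.3] w 0.0409
q [-0.084  0.011  1.785  0.007  1.335  1.439]
[[ 0.046  0.011  0.999]
 [-0.999  0.006  0.046]
 [-0.005 -1.     0.011]]
the job is handed in; nothing more can be done
None
```

View pics/s41.png

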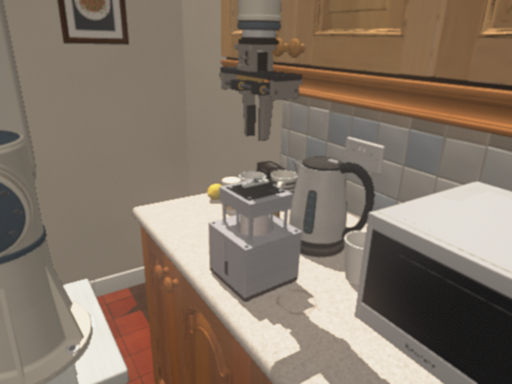

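I refilled the dispenser and handed the job in at t ≈ 43 s. I popped and turned the handle, laid the lid on the worktop, and pushed both ramekins down until the catches snapped over their rims. Then I put the lid back, turned the handle to lock it and pushed it in. I found only two ramekins. The wrist view of the back-left area showed no others, but the spots right behind the kettle and the right-hand mug were never fully in view.

**Last checks:**
- **Lid and handle:** the pictures show the lid seated square and the bar in line with its pocket. The bar stays in after release, within about 1 px of its starting place in the side view.
- **Ramekins:** the pile stands centred under the lid, and both held under the catches after I let go. The force after the second push (5.6 N) matches the platform spring.
- **Robot:** it was clear of everything, with about 0 N at the wrist. No bystander was touched, though I did not measure their final positions.

**What disagreed:**
- The wrist force read 5 to 10 N downward in the middle of each ramekin push, where I expected an upward force. I put it down to friction at the catches.
- Pushing the handle in ended on its hard stop at about 30 N, more than the stated 15 N.
- The tool had slowly drifted to about 0.025 rad of tilt. I corrected this before picking the lid up again.

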